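# Brush out an engine barrel's bore and hold the magnifier in focus over it

## Robot

A 7-joint arm with a two-finger parallel gripper is mounted at the origin on the work surface. World frame = base frame: x ahead of the robot, y to its left, z up, the work surface at z = 0. Lengths are in m, angles in rad, forces in N, time in s.
With the tool pointing down it reaches from about 0.4 to 0.85 m from the base axis. Payload 10.4 kg.
Tool frame: the origin (TCP) lies on the front face of the gripper's body, between the roots of the fingers; the fingertips stand 73 mm ahead of it and the grasp point (between the pads) lies 54 mm ahead of it; x points along the fingers, y is the direction in which the jaws open and shut, and the axes are right-handed (so a half turn about x gives the same grasp; the last joint's range is limited). The gripper opens to 85 mm and grips with 20 to 120 N. Pads are 22 mm wide; open, the fingers measure 114 mm over their backs; the gripper's body (76 mm by 85 mm) begins 54 mm behind the grasp point. The pads swing forward as they close: fully open they stand 13 mm farther back than shut.
Start: joints at [-1.159, 0.332, -0.065, 1.46, 0.022, 1.35, -0.088], TCP at [0.263, 0.567, 0.304] pointing down, gripper open.
Joint ranges: [-2.6, 2.6], [-0.5, 2.12], [-1.47, 1.34], [0.16, 2.42], [-1.27, 4.41], [0.06, 2.06], [-2.6, 2.6]. Speed limits (rad/s): [2.22, 2.22, 2.79, 2.79, 3.14, 3.14, 3.14].

## Interface

Orientations are given as a unit quaternion [x, y, z, w].
In Python, from workcell import manip gives the robot as it stands. The module is installed in compiled form; this text tells all that it offers.
- The arm moves only by the tool arm_command, never from a script. Its argument "moves" is a list that holds one entry, the list of rows, each a list of 5 numbers: the closure, from 0 (fully open) to 1 (shut), then the shift along the tool's x, y, z in units of 25 mm (1.0 is 25 mm), then the turn about the tool's x in degrees. A call has 1 to 12 rows; each row shifts and turns the commanded pose from where the row before left it, along the tool's axes as they then stand; what a row does not reach is not made up. A row lasts 1/12 s, in which the tool goes at most 41.7 mm and 7.16 degrees, less where a joint would pass 70% of its speed; a pose out of reach is approached as far as the arm can. A call is refused whole if a number of a shift passes 1 or a number of a turn 7.16, either way. A call with a gripper value outside its range is refused whole. The fingers move at their own pace and stop on an object; "force" is the grip in N (left out, the last holds). Time passes only in rows, so rows that do not move let the fingers close. It gives the time, the measured TCP pose, the force and the opening at its end, in the units of the state.
- manip.get_obs(): the state, without advancing time (a new reading comes with each control period).
- manip.camera(name): name is "side" or "top" or "wrist"; returns the picture (400x640x3 uint8, red, green, blue); there is no depth.
- manip.camera_info(name): a dict with "vfov" (degrees; the focal length in pixels is half the picture's height over the tangent of half this angle, whatever the lens; pixels are square), "cx", "cy" (the principal point, pixels), "pose" (4x4, takes a point from camera to world coordinates). Camera axes: x right, y down, z forward; pixel columns grow to the right and rows downward; lengths in m; the calibration is good to about 2 mm. A picture is of the moment at which its call begins: read the wrist's pose just before it. camera_info takes no time and is no camera call; for the wrist camera it gives the pose at the moment of the call.
- manip.hand_in(): hands the job in, once; it reports no verdict.
Trained networks look in the newest picture that a camera, given by its name, has taken for a name from the list of things; names that differ only in an ending like _2 or _b are one class to them, and where a whole thing is asked for, a point or a joint stands for the part that bears it (a point fixed in the world has none). Each returns a list of dicts, best first, with "confidence" (0 to 1); they miss things now and then, are a little off and sometimes report something else, mostly with a low value. They report only what shows in the picture. A call takes as long as a camera call. They do not tell look-alikes from the thing itself.
- manip.regions_of(query, camera): "mask" (400x640 bool, what is visible of it) and "rect" ([left, top, right, bottom] in pixels, round what is visible of it).
- manip.pinpoint(query, camera): "pixel" ([row, column] in pixels: a listed point, or the origin of a listed thing).
The state is a dict: "clock": time; "joint_pos": joint angles; "joint_velocities": joint speeds; "tau": joint torques, N m; "position": TCP position; "ee_rot": TCP orientation; "ft_force": force on the tool from outside, world axes, zero at the start; "torque": the same for the moment, N m; "grip_width": opening from 0.0 (shut) to 1.0 (fully open).
Only numpy, scipy, OpenCV 4.12 (cv2) and the standard library are available. Lean on these libraries where they do the work, as an engineer would, in place of code of your own. Each camera call takes 0.05 s, during which the arm holds its last target.

## Task

The engine barrel's bore has to be checked for scoring: take the long brush from its pot, brush the bore three times, each time right down to the bottom and up until at least half of the bristle head shows above the barrel, then stand the brush back in its pot. Then pick up the magnifier by its handle and finish while still holding it, steady and level, over the bore at its focus height, which the height gauge marks: the middle of the lens rim level with the tip of the red scriber, and the whole mouth of the bore inside the lens when seen from straight above. Do not knock the magnifier against the barrel or the gauge, and leave the barrel, the pot, the gauge's setting and the other things on the desk where they are.

Things in the scene. Friction and masses are not known exactly. Their poses are not given: they have to be found in the camera images.
- barrel: Engine cylinder barrel standing upright, loose, 1.1 kg: silver square cooling fins, 104 mm (its x) by 94 mm (its y), 84 mm tall; a dark round exhaust stub on its +x side reaches 61 mm from the axis. Round bore 52 mm wide, straight through from the top to the desk. Origin: on the bore axis at the underside; z up.
- bore_mouth (a point): Centre of the bore's mouth in the barrel's flat top face, 84 mm above the barrel's underside.
- pot: Plain teal-green round pot, open at the top, 68 mm wide outside, 60 mm inside, 90 mm tall, floor 8 mm thick, loose, about 0.55 kg. Origin: centre of its underside. The brush stands in it.
- brush: Long wire brush, 215 mm, 70 g, standing upright, bristles down, in the pot. From the tip up: brass bristle head 0 to 54 mm, 49 mm across (bristles give; stiff core 36 mm across); bare steel stem 6 mm thick to 112 mm; round wooden handle, 19 mm thick from 135 to 205 mm, end at 215 mm. Origin: on its axis at the bristle tip; z towards the handle's end. Round: turn about its axis is free.
- brush_tip (a point): The brush's tip: centre of the bristle head's lower end (the brush's origin).
- loupe: Hand magnifier lying level on the desk, 0.16 kg: clear lens 76 mm wide in a black rim 88 mm wide, 12 mm thick (6 to 18 mm above the desk). Red flat-sided handle, 22 mm wide, 24 mm tall, resting on the desk, runs along its -x from 54 to 159 mm from the lens centre; it balances at about 75 mm. Origin: under the lens centre at the handle's underside level; x from handle to lens, z up.
- lens (a point): Centre of the magnifier's lens, mid-thickness of rim and handle alike (12 mm above loupe's origin).
- gauge: Height gauge (fixed): dark steel foot 78 x 52 mm, upright steel beam 258 mm tall over all, and a sliding carriage, locked by friction, that carries a red scriber. Origin: under the beam at desk level. The scriber points along the gauge's own -x, towards the barrel, its tip 75 mm from the beam's axis.
- scriber_tip (a point): Tip of the height gauge's red scriber (bar 7 mm wide, 5 mm thick), mid-thickness. Its height is the magnifier's focus height: 145 to 195 mm above the desk. It ends 55 to 95 mm to the side of the bore axis. The point's axes stay upright.
- piston: Bystander: silver piston, 51 mm wide, 47 mm tall, standing. Origin: centre of underside.
- mug: Bystander: white mug, 80 mm wide, 90 mm tall. Origin: centre of underside.
- bottle: Bystander: brown drink bottle with a red cap, 62 mm wide, 200 mm tall. Origin: centre of underside.
- wrench: Bystander: steel spanner, 170 mm long, lying flat. Origin: under its middle.
- screwdriver: Bystander: screwdriver, 190 mm long, lying. Origin: under its middle.
- plug: Bystander: spark plug, 72 mm long, lying. Origin: on the desk under its hexagon.
- tin: Bystander: flat yellow tin, 72 mm wide, 45 mm tall. Origin: centre of underside.
Mind the look-alikes: they are no part of the job. Leave any purple look-alike of the barrel alone.

How it is judged:
By the outcome, as a careful person would: the job done as asked, in the order asked, and still so for the second after the job is handed in, while the arm keeps its last pose, push and grip.
It also fails if it takes over 70 s, if anything falls off the work surface, if the arm or the gripper's body presses on something with over 40 N, if the wrist force passes 120 N, or if a joint passes its speed limit or range.

## Working session

There is one attempt and no reset: what is moved stays moved. The work goes in short steps, Python scripts to look and compute and a tool call to move; the robot and the scene stay as the last step left them, time stands still between calls to the robot, and variables do not carry over. Pictures are saved under pics/ and viewed, and the job is handed in when it is done.

Besides the shell and the picture viewer there is one more tool, called after "Call:" as a command line: name --argument value ..., lists and objects as JSON in quotes. arm_command: Moves the arm, as the interface text tells. Its arguments: {"type":"object","properties":{"moves":{"type":"array","items":{"type":"array","items":{"type":"array","items":{"type":"number"}}}},"force":{"type":"number"}},"required":["moves"]}

```bash
mkdir -p pics
cat > h.py <<'E'
import numpy as np, cv2
from workcell import manip
from scipy.spatial.transform import Rotation as R
def save(im,n): cv2.imwrite('pics/'+n+'.png',cv2.cvtColor(im,cv2.COLOR_RGB2BGR))
def ray(cam,px,info=None):
    i=info or manip.camera_info(cam); P=np.array(i['pose']); f=200/np.tan(np.radians(i['vfov'])/2)
    d=np.array([(px[1]-i['cx'])/f,(px[0]-i['cy'])/f,1]); return P[:3,3],P[:3,:3]@d
def atz(cam,px,z,info=None):
    o,d=ray(cam,px,info); return o+d*(z-o[2])/d[2]
def proj(cam,p,info=None):
    i=info or manip.camera_info(cam); P=np.array(i['pose']); f=200/np.tan(np.radians(i['vfov'])/2)
    q=P[:3,:3].T@(np.array(p)-P[:3,3]); return np.array([i['cy']+f*q[1]/q[2], i['cx']+f*q[0]/q[2]])
def tri(rays):
    A=np.zeros((3,3));b=np.zeros(3)
    for o,d in rays:
        d=d/np.linalg.norm(d);M=np.eye(3)-np.outer(d,d);A+=M;b+=M@o
    x=np.linalg.solve(A,b); return x,[np.linalg.norm(np.cross(d/np.linalg.norm(d),x-o)) for o,d in rays]
E
python3 - <<'E'
from h import *
np.set_printoptions(precision=4,suppress=True)
o=manip.get_obs(); print(o)
for c in ['top','side','wrist']:
    i=manip.camera_info(c); print(c,i)
    save(manip.camera(c),c+'0')
E
```

```text
{'clock': 0.0, 'joint_pos': array([-1.1587,  0.3329, -0.0647,  1.461 ,  0.0216,  1.3499, -0.0885]), 'joint_velocities': array([-0.0007,  0.0014, -0.0001,  0.0008,  0.001 ,  0.0013, -0.0004]), 'tau': array([ -0.0009, -62.5422,   0.0486, -39.1611,   0.0162,   0.0096,
        -0.    ]), 'position': array([0.2631, 0.5666, 0.3031]), 'ee_rot': array([ 0.152 ,  0.6906, -0.153 ,  0.6904]), 'ft_force': array([0.273 , 0.7545, 0.4156]), 'torque': array([-0.0164, -0.0213, -0.0329]), 'grip_width': 0.9972517867824149}
top {'vfov': 46.296922369900145, 'cx': 324.78901181384174, 'cy': 198.2082486109071, 'pose': array([[ 0.0118, -0.9935,  0.113 ,  0.4257],
       [-0.9999, -0.0127, -0.0075,  0.0009],
       [ 0.0089, -0.1129, -0.9936,  1.3314],
       [ 0.    ,  0.    ,  0.    ,  1.    ]])}
side {'vfov': 55.24207174918315, 'cx': 316.5546606347853, 'cy': 198.88648471026787, 'pose': array([[-0.9893, -0.0639,  0.1308,  0.4302],
       [-0.145 ,  0.5127, -0.8462,  0.8118],
       [-0.0129, -0.8562, -0.5165,  0.6275],
       [ 0.    ,  0.    ,  0.    ,  1.    ]])}
wrist {'vfov': 65.57000259636838, 'cx': 321.10521218871753, 'cy': 190.59701029756988, 'pose': array([[ 0.4214,  0.863 ,  0.2788,  0.1903],
       [ 0.9069, -0.4006, -0.1308,  0.6007],
       [-0.0012,  0.3079, -0.9514,  0.3737],
       [ 0.    ,  0.    ,  0.    ,  1.    ]])}
```

View pics/top0.png

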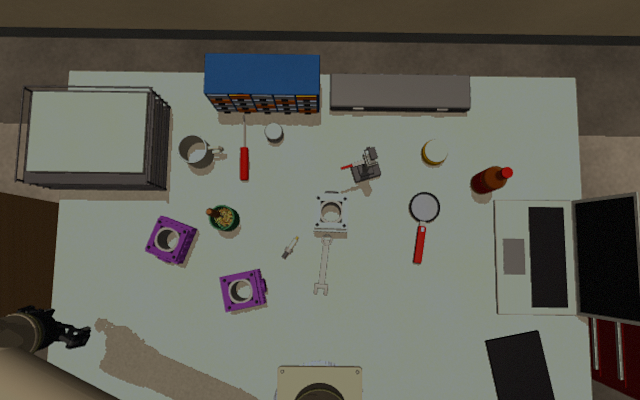

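View pics/side0.png

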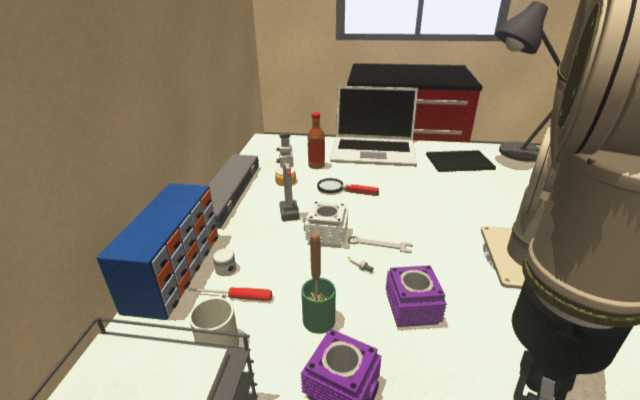

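View pics/wrist0.png

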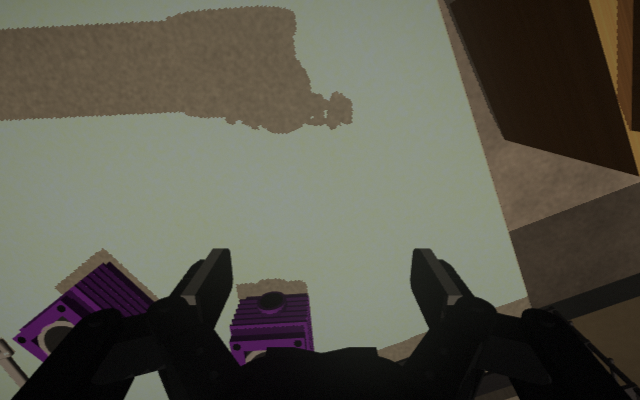

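Run:
```python
from h import *
np.set_printoptions(precision=4,suppress=True)
t=manip.camera('top');s=manip.camera('side')
for q in ['barrel','bore_mouth','pot','brush','brush_tip','loupe','lens','gauge','scriber_tip']:
    for c in ['top','side']:
        print(q,c,[(np.round(d['pixel'],1).tolist(),round(d['confidence'],2)) for d in manip.pinpoint(q,c)[:3]])
print(manip.get_obs()['clock'])
save(cv2.resize(t[120:270,180:450],None,fx=2.9,fy=2.9,interpolation=cv2.INTER_CUBIC),'topz')
save(cv2.resize(s[120:340,200:440],None,fx=2.7,fy=2.7,interpolation=cv2.INTER_CUBIC),'sidez')
```

```text
barrel top [([288.2, 244.2], 0.87), ([212.0, 330.2], 0.73), ([240.8, 170.5], 0.59)]
barrel side [([392.5, 337.4], 0.82), ([311.9, 412.4], 0.79), ([234.4, 325.0], 0.61)]
bore_mouth top [([289.3, 238.9], 0.97), ([241.9, 167.0], 0.75), ([210.2, 330.5], 0.73)]
bore_mouth side [([358.2, 342.5], 0.86), ([208.7, 327.4], 0.77), ([278.2, 417.8], 0.75)]
pot top [([218.9, 227.9], 0.71)]
pot side [([317.2, 320.9], 0.93)]
brush top [([216.4, 221.9], 0.87), ([183.5, 482.9], 0.52), ([210.4, 330.5], 0.46)]
brush side [([176.1, 291.5], 0.4), ([242.4, 379.0], 0.31)]
brush_tip top []
brush_tip side [([243.6, 378.5], 0.5)]
loupe top [([209.7, 420.0], 0.62)]
loupe side []
lens top [([206.4, 425.1], 0.97), ([265.8, 320.2], 0.52)]
lens side [([187.3, 330.9], 0.62)]
gauge top [([169.4, 364.6], 0.59)]
gauge side [([214.7, 289.1], 0.65)]
scriber_tip top [([169.8, 342.6], 0.6)]
scriber_tip side [([178.5, 287.7], 0.83)]
1.15
```

View pics/topz.png

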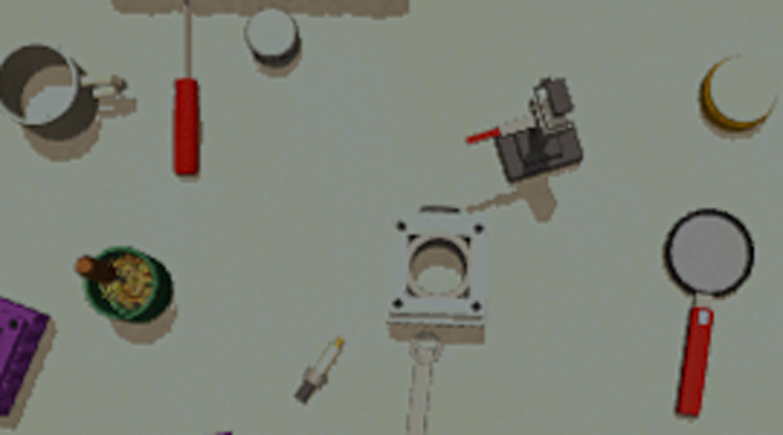

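View pics/sidez.png

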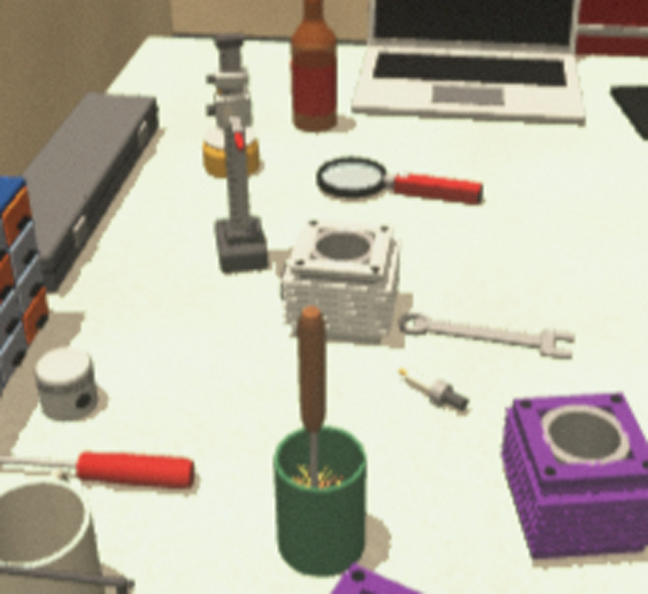

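Run:
```python
from h import *
np.set_printoptions(precision=4,suppress=True)
def two(n,t,s):
    x,e=tri([ray('top',t),ray('side',s)]); print(n,x,np.round(e,4))
two('bore',[210.2,330.5],[208.7,327.4]); print(atz('top',[210.2,330.5],.084),atz('side',[208.7,327.4],.084))
print('pot0',atz('side',[317.2,320.9],0),atz('top',[218.9,227.9],0))
two('handleend',[211,210],[235.8,315.5])
two('scr',[168.2,342],[170.5,288])
two('scr2',[169.8,342.6],[178.5,287.7])
print('gauge',atz('side',[214.7,289.1],0),atz('top',[169.4,364.6],0))
print('lens',atz('top',[206.4,425.1],.012),atz('side',[187.3,330.9],.012))
print('loupehandle end',atz('top',[263,417.5],.024))
t=manip.camera('top');s=manip.camera('side')
for q,c in [('pot','top'),('pot','side'),('brush','top'),('brush','side'),('gauge','top'),('gauge','side'),('loupe','top'),('loupe','side'),('barrel','top')]:
    for d in manip.regions_of(q,c)[:3]: print(q,c,d['rect'],round(d['confidence'],2),d['mask'].sum())
S=cv2.resize(s[120:230,260:360],None,fx=5,fy=5,interpolation=cv2.INTER_CUBIC)
T=cv2.resize(t[130:240,300:400],None,fx=5,fy=5,interpolation=cv2.INTER_CUBIC)
save(np.hstack([S,T])[:, :],'z2') if 0 else save(cv2.resize(np.hstack([S,T]),(800,440)),'z2')
S=cv2.resize(s[220:350,270:370],None,fx=4,fy=4,interpolation=cv2.INTER_CUBIC)
T=cv2.resize(t[180:310,180:280],None,fx=4,fy=4,interpolation=cv2.INTER_CUBIC)
save(np.hstack([S,T]),'z3')
```

```text
bore [ 0.5331 -0.0242  0.0894] [0.002 0.002]
[ 0.5355 -0.0242  0.084 ] [ 0.5322 -0.0325  0.084 ]
pot0 [0.5103 0.2586 0.    ] [0.5144 0.2658 0.    ]
handleend [0.5179 0.2659 0.2167] [0.0004 0.0004]
scr [ 0.6346 -0.0495  0.1816] [0.0022 0.0022]
scr2 [ 0.6361 -0.052   0.1567] [0.0033 0.0033]
gauge [ 0.6571 -0.1158  0.    ] [ 0.6624 -0.1231  0.    ]
lens [ 0.5561 -0.294   0.012 ] [ 0.55   -0.2751  0.012 ]
loupehandle end [ 0.3969 -0.2683  0.024 ]
pot top [208.2, 205.7, 237.7, 232.8] 0.74 322
pot top [280.3, 239.1, 298.0, 257.2] 0.17 105
pot top [312.5, 189.7, 350.6, 229.4] 0.15 1087
pot side [302.2, 274.3, 336.3, 331.9] 0.77 1656
brush side [307.1, 233.6, 321.1, 302.6] 0.96 590
gauge top [342.5, 146.2, 383.2, 183.1] 0.97 715
gauge top [174.5, 138.0, 222.2, 169.6] 0.39 1024
gauge side [275.6, 129.8, 300.5, 225.0] 0.88 1141
loupe top [408.6, 190.7, 439.5, 263.1] 0.98 1181
loupe top [205.4, 206.9, 235.1, 224.7] 0.52 318
loupe side [318.7, 176.7, 378.4, 193.2] 0.97 646
barrel top [142.6, 218.4, 196.8, 261.1] 0.98 1561
barrel top [218.8, 267.2, 264.9, 311.5] 0.92 1363
barrel top [313.2, 190.6, 348.9, 227.3] 0.79 1165
```

View pics/z2.png

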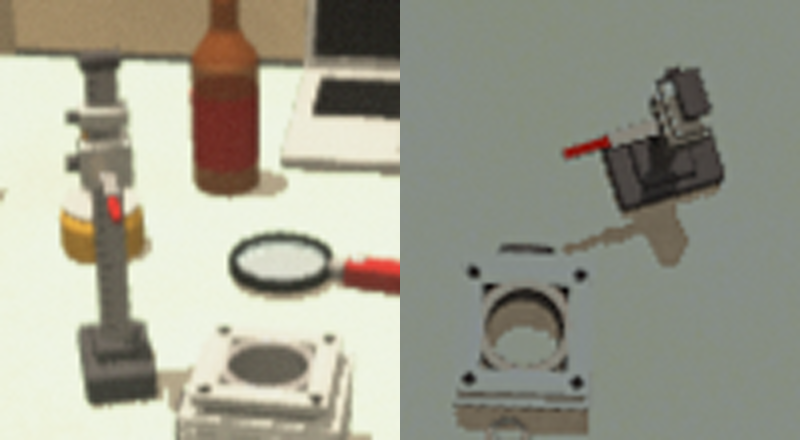

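View pics/z3.png

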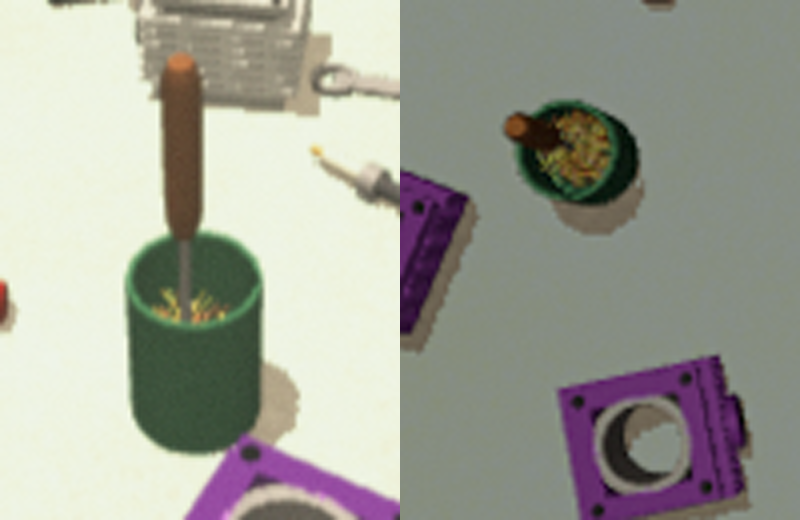

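```bash
cat >> h.py <<'E'
np.set_printoptions(precision=4,suppress=True)
def frame():
    o=manip.get_obs(); return np.array(o['position']),R.from_quat(o['ee_rot']).as_matrix(),o
def plan(target,turn=0):
    """shift in units (25mm) in tool axes if no turn"""
    p,M,o=frame(); d=(M.T@(np.array(target)-p))/0.025
    print('units',d, 'p',p,'ft',o['ft_force'],'w',o['grip_width'],'t',o['clock'])
E
python3 - <<'E'
from h import *
p,M,o=frame(); print(M)
plan([0.516,0.266,0.335])
E
```

```text
[[ 0.      0.4213  0.9069]
 [ 0.0001  0.9069 -0.4213]
 [-1.      0.0001 -0.    ]]
units [-1.2432 -6.6558 14.2386] p [0.2633 0.5669 0.3039] ft [-0.4786  0.2425  0.0061] w 0.9979281192737823 t 1.7
```

Call:
arm_command --moves '[[[0,-0.3,-0.45,0.95,0],[0,-0.3,-0.45,0.95,0],[0,-0.3,-0.45,0.95,0],[0,-0.3,-0.45,0.95,0],[0,-0.3,-0.45,0.95,0],[0,0,-0.45,0.95,0],[0,0,-0.45,0.95,0],[0,0,-0.45,0.95,0],[0,0,-0.45,0.95,0],[0,0,-0.45,0.95,0],[0,0,-0.45,0.95,0],[0,0,-0.45,0.95,0]]]'

```text
clock: 2.7
position: [0.4655, 0.3233, 0.3416]
ee_rot: [0.153, 0.69, -0.152, 0.691]
ft_force: [0.2, 0.0, -0.5]
grip_width: 1.001
```

Run:
```python
from h import *
plan([0.516,0.266,0.335])
save(manip.camera('wrist'),'w1');save(manip.camera('top'),'t1');print(manip.camera_info('wrist')['pose'])
plan([0.516,0.266,0.335])
```

```text
units [ 0.2629 -1.2277  2.7952] p [0.4655 0.3233 0.3416] ft [ 0.1512  0.0029 -0.4547] w 1.0007091751773125 t 2.7
[[ 0.4277  0.8595  0.2798  0.3952]
 [ 0.9039 -0.4066 -0.1329  0.3546]
 [-0.0004  0.3097 -0.9508  0.412 ]
 [ 0.      0.      0.      1.    ]]
units [ 0.2725 -1.1317  2.6578] p [0.468  0.32   0.3417] ft [ 0.1279 -0.7719  0.3572] w 0.9992294775073959 t 2.8
```

View pics/w1.png

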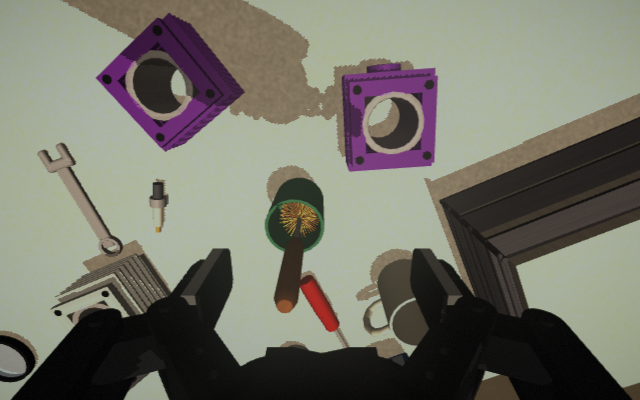

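Run:
```python
from h import *
im=manip.camera('wrist');save(im[180:320,220:360],'w1b');i=manip.camera_info('wrist')
# pot rim by color
for d in manip.regions_of('pot','wrist')[:1]: print('pot',d['rect'],d['confidence'])
for d in manip.regions_of('brush','wrist')[:1]: print('br',d['rect'],d['confidence']); m=d['mask']; ys,xs=np.nonzero(m); print(ys.max(), xs[ys>ys.max()-6].mean())
save(cv2.resize(im[180:320,240:360],None,fx=4,fy=4,interpolation=cv2.INTER_CUBIC),'w1b')
plan([0.516,0.266,0.335])
```

```text
pot [266.5, 174.4, 327.8, 248.8] 0.64
br [282.5, 199.9, 323.1, 305.4] 0.67
308 288.4657534246575
units [ 0.2552 -1.2687  2.861 ] p [0.4645 0.3249 0.3414] ft [-0.5332  0.4376 -0.7484] w 1.0023512557019802 t 2.95
```

View pics/w1b.png

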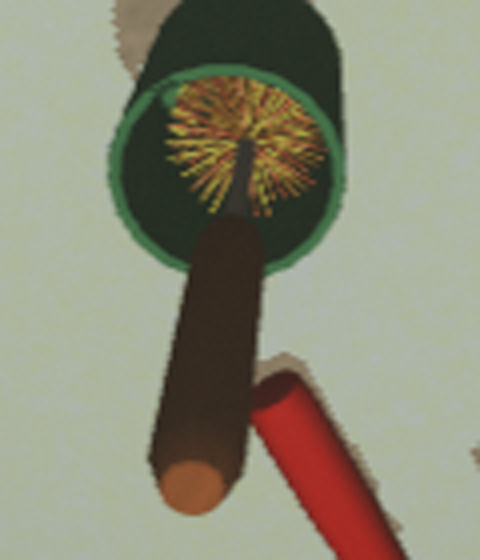

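Run:
```python
from h import *
P=[]
for k in range(8):
    o=manip.get_obs(); P.append(o['position'])
print(np.array(P).std(0),np.mean(P,0))
i=manip.camera_info('wrist'); print(i['pose'][:3,3])
print('end',atz('wrist',[301.8,288.3],.222)); print('headtop',atz('wrist',[215.5,301],.062)); print('rim',atz('wrist',[222,296.9],.09))
# axis cues at z: handle bottom
x,e=tri([ray('wrist',[301.8,288.3]),ray('side',[235.8,315.5]),ray('top',[211,210])]);print(x,e)
print('pot top rim', atz('top',[217,223.5],.09))
plan([0.516,0.266,0.335])
```

```text
[0. 0. 0.] [0.4645 0.3249 0.3414]
[0.3916 0.3588 0.4119]
end [0.5143 0.2757 0.222 ]
headtop [0.5128 0.2758 0.062 ]
rim [0.5082 0.2748 0.09  ]
[0.5183 0.2687 0.2159] [np.float64(0.004095030441831964), np.float64(0.0024710769831517753), np.float64(0.002445086393814911)]
pot top rim [0.5133 0.2597 0.09  ]
units [ 0.2552 -1.2687  2.861 ] p [0.4645 0.3249 0.3414] ft [-0.5332  0.4376 -0.7484] w 1.0023512557019802 t 2.95
```

Call:
arm_command --moves '[[[0,0,-0.4,0.9,0],[0,0,-0.4,0.9,0],[0,0,-0.3,0.7,0],[0,0,0,0,0],[0,0,0,0,0],[0,0,0,0,0]]]'

```text
clock: 3.45
position: [0.509, 0.2748, 0.3414]
ee_rot: [0.152, 0.691, -0.152, 0.69]
ft_force: [-0.6, 0.1, 0.1]
grip_width: 1.002
```

Run:
```python
from h import *
for k in range(3):
    print(frame()[0]); i=manip.camera_info('wrist'); im=manip.camera('wrist'); print(i['pose'][:3,3])
save(im,'w2')
save(manip.camera('top')[180:280,180:280].repeat(5,0).repeat(5,1),'t2')
plan([0.516,0.266,0.335])
```

```text
[0.509  0.2748 0.3414]
[0.4361 0.3085 0.4118]
[0.5089 0.2748 0.3413]
[0.436  0.3086 0.4119]
[0.509  0.2747 0.3414]
[0.436  0.3085 0.4119]
units [ 0.2568 -0.1851  0.382 ] p [0.5093 0.2742 0.3414] ft [-0.0993 -0.1109 -0.4132] w 0.9991182563979901 t 3.65
```

View pics/w2.png

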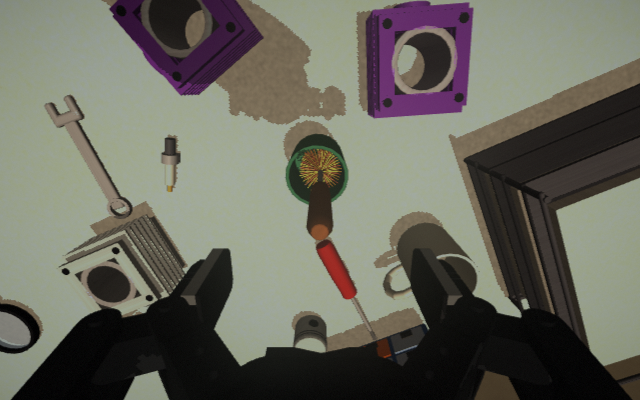

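View pics/t2.png

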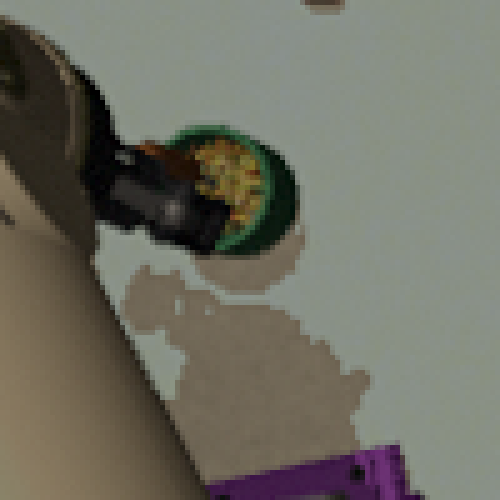

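Run:
```python
from h import *
im=cv2.cvtColor(cv2.imread('pics/w2.png'),cv2.COLOR_BGR2RGB)
save(cv2.resize(im[130:250,270:370],None,fx=5,fy=5,interpolation=cv2.INTER_CUBIC),'w2z')
p,M,o=frame()
for z in (.216,.223): 
    e=atz('wrist',[231,318.5],z);print('end',e, 'toolframe mm',M.T@(e-p)*1000)
b=atz('wrist',[174,321],.062);print('headtop',b)
print('rim',atz('wrist',[172,317],.09))
# silver barrel bore here
print('bore', atz('wrist',[284,108],.084))
```

```text
end [0.5198 0.2676 0.216 ] toolframe mm [125.4201  -1.6546  12.3437]
end [0.5168 0.269  0.223 ] toolframe mm [118.4212  -1.5904   9.0284]
headtop [0.5206 0.2691 0.062 ]
rim [0.51   0.2693 0.09  ]
bore [ 0.5322 -0.0247  0.084 ]
```

View pics/w2z.png

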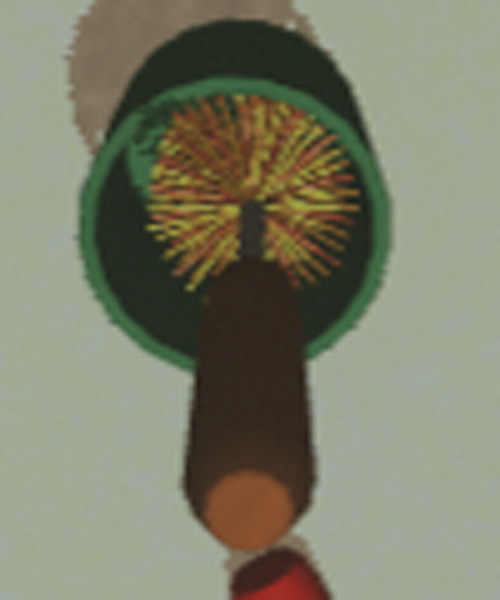

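Call:
arm_command --moves '[[[0,0,-0.03,0.19,0],[0,0,-0.03,0.19,0],[0,0.7,0,0,0],[0,0.7,0,0,0],[0,0.7,0,0,0],[0,0.7,0,0,0],[0,0.7,0,0,0],[0,0.7,0,0,0],[0,0,0,0,0],[0,0,0,0,0]]]' --force 60

```text
clock: 4.48
position: [0.518, 0.2673, 0.236]
ee_rot: [0.152, 0.691, -0.153, 0.69]
ft_force: [0.4, -0.6, 0.8]
grip_width: 1.0
```

Run:
```python
from h import *
save(manip.camera('wrist'),'w3')
p,M,o=frame();print(p,o['ft_force'])
print(M.T@(np.array([.517,.269,.223])-p)*1000)
```

```text
[0.5184 0.2676 0.2371] [-0.0822 -0.5658  0.7085]
[14.1461  0.6418 -1.8464]
```

View pics/w3.png

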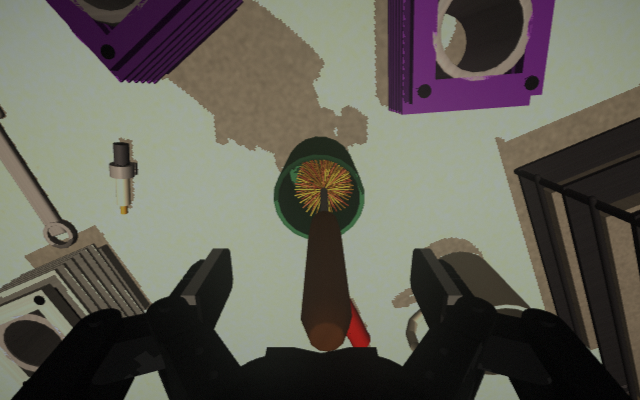

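Run:
```python
from h import *
p,M,o=frame()
for z in (.218,.223): e=atz('wrist',[336,327],z); print(e, M.T@(e-p)*1000)
e=atz('wrist',[199,323],.09);print('rim',e)
e=atz('wrist',[185,323],.062);print('head',e)
```

```text
[0.5223 0.2683 0.218 ] [19.1482  2.2385  3.2082]
[0.518  0.2702 0.223 ] [14.1468  2.1213 -1.4597]
rim [0.516  0.2705 0.09  ]
head [0.5139 0.2717 0.062 ]
```

Handle end sits in the middle of the tool frame (within 3 mm). Close.

Call:
arm_command --moves '[[[0.3,0,0.05,0,0],[0.5,0,0,0,0],[0.7,0,0,0,0],[1,0,0,0,0],[1,0,0,0,0],[1,0,0,0,0],[1,0,0,0,0],[1,0,0,0,0],[1,0,0,0,0],[1,0,0,0,0]]]' --force 60

```text
clock: 5.37
position: [0.5187, 0.269, 0.2368]
ee_rot: [0.153, 0.69, -0.152, 0.691]
ft_force: [0.1, -0.3, 4.6]
grip_width: 0.205
```

Run:
```python
from h import *
save(manip.camera('wrist'),'w4');save(manip.camera('side'),'s4')
p,M,o=frame();print(p,o['ft_force'],o['grip_width'])
```

```text
[0.5187 0.269  0.2369] [-0.0641 -0.0036  5.5891] 0.20367444605659463
```

View pics/w4.png

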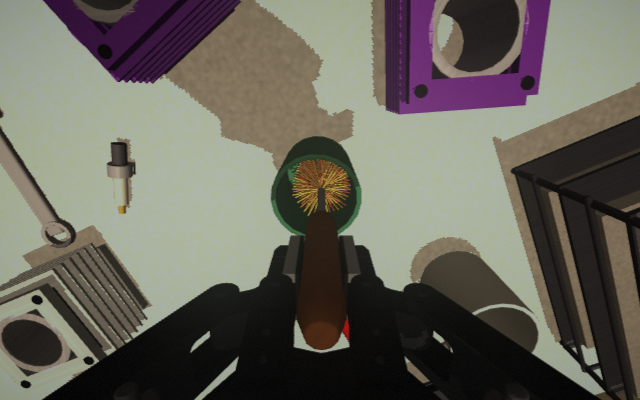

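View pics/s4.png

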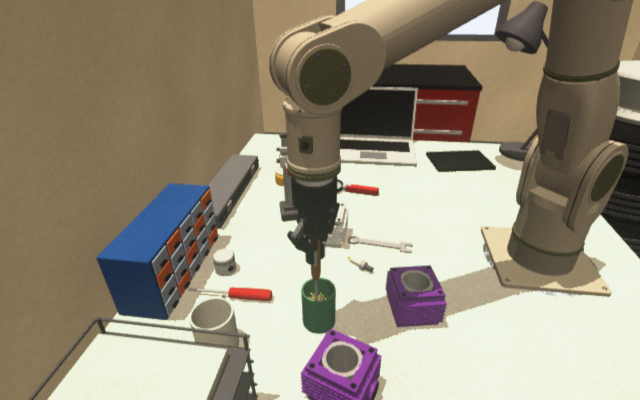

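Call:
arm_command --moves '[[[1,-0.2,0,0,0],[1,-0.4,0,0,0],[1,-0.6,0,0,0],[1,-0.7,0,0,0],[1,-0.7,0,0,0],[1,-0.7,0,0,0],[1,-0.7,0,0,0],[1,-0.4,0,0,0],[1,0,0,0,0],[1,0,0,0,0]]]'

```text
clock: 6.3
position: [0.5185, 0.2689, 0.3464]
ee_rot: [0.153, 0.69, -0.152, 0.691]
ft_force: [-0.8, -0.2, -1.5]
grip_width: 0.203
```

Run:
```python
from h import *
save(manip.camera('wrist'),'w5');save(manip.camera('side'),'s5')
p,M,o=frame();print(p,o['ft_force'],o['grip_width'])
plan([0.533,-0.025,0.345])
```

```text
[0.5181 0.2687 0.3452] [ 0.8057  0.2618 -0.9916] 0.205948303275903
units [  0.0165 -10.406    5.4877] p [0.5181 0.2687 0.3452] ft [ 0.8057  0.2618 -0.9916] w 0.205948303275903 t 6.4
```

View pics/w5.png

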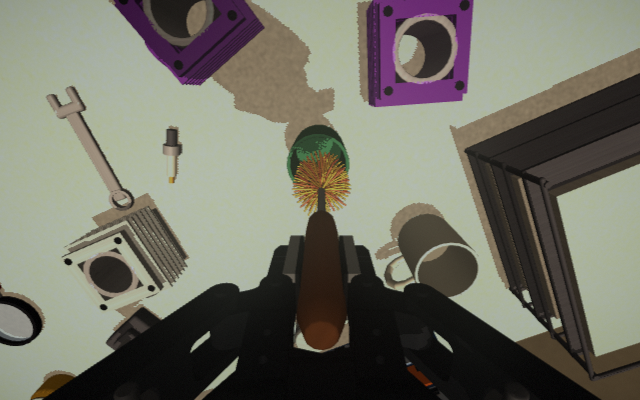

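View pics/s5.png

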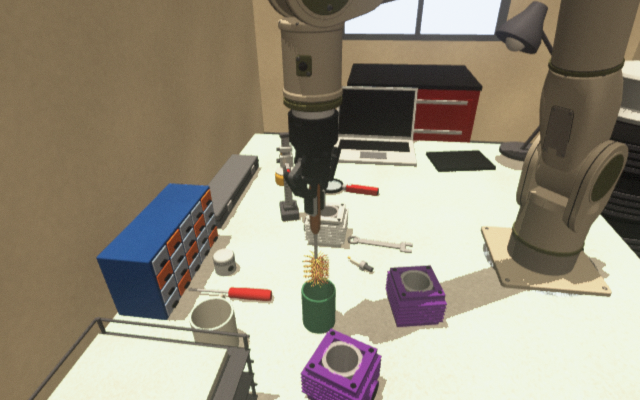

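Call:
arm_command --moves '[[[1,0,-0.4,0.2,0],[1,0,-0.8,0.4,0],[1,0,-0.95,0.5,0],[1,0,-0.95,0.5,0],[1,0,-0.95,0.5,0],[1,0,-0.95,0.5,0],[1,0,-0.95,0.5,0],[1,0,-0.95,0.5,0],[1,0,-0.95,0.5,0],[1,0,-0.95,0.5,0],[1,0,-0.8,0.5,0],[1,0,-0.6,0.3,0]]]'

```text
clock: 7.4
position: [0.5329, -0.0228, 0.3457]
ee_rot: [0.153, 0.691, -0.154, 0.69]
ft_force: [-0.1, -0.2, -0.3]
grip_width: 0.205
```

Call:
arm_command --moves '[[[1,0,-0.2,0.1,0],[1,0,0,0,0],[1,0,0,0,0],[1,0,0,0,0]]]'

```text
clock: 7.73
position: [0.5336, -0.0234, 0.3461]
ee_rot: [0.152, 0.691, -0.152, 0.69]
ft_force: [0.8, 0.6, -0.3]
grip_width: 0.207
```

Run:
```python
from h import *
for c in ['wrist','top','side']: save(manip.camera(c),c+'6')
plan([0.533,-0.025,0.345])
for c,p in [('top',(180,250,290,370)),('side',(150,260,270,380))]:
    im=cv2.imread('pics/%s6.png'%c)[p[0]:p[1],p[2]:p[3]]; cv2.imwrite('pics/%s6z.png'%c,cv2.resize(im,None,fx=5,fy=5,interpolation=cv2.INTER_CUBIC))
print(manip.pinpoint('brush_tip','top')[:2],manip.pinpoint('brush_tip','side')[:2],manip.pinpoint('brush_tip','wrist')[:2])
for c in ['wrist','top','side']:print([(np.round(d['pixel'],1).tolist(),round(d['confidence'],2)) for d in manip.pinpoint('bore_mouth',c)[:4]])
```

```text
units [ 0.0507 -0.0597 -0.002 ] p [ 0.5337 -0.0237  0.3463] ft [ 0.1565 -0.0531 -0.4842] w 0.20224035846474867 t 7.8833
[] [{'pixel': [203.0, 328.7], 'confidence': 0.84}] [{'pixel': [173.7, 324.8], 'confidence': 0.75}, {'pixel': [243.6, 161.4], 'confidence': 0.44}]
[([239.3, 165.7], 0.7)]
[([289.3, 241.2], 0.98), ([236.8, 162.9], 0.64)]
[([279.9, 414.8], 0.89), ([358.8, 344.7], 0.86), ([215.0, 288.0], 0.71), ([209.1, 325.0], 0.6)]
```

View pics/wrist6.png

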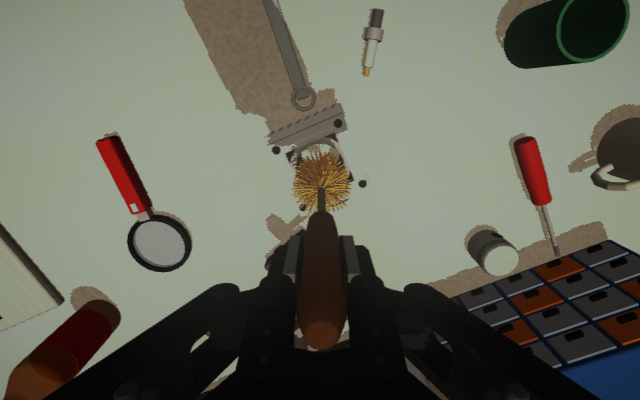

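View pics/top6z.png

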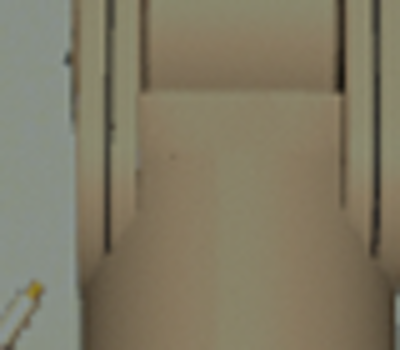

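View pics/side6z.png

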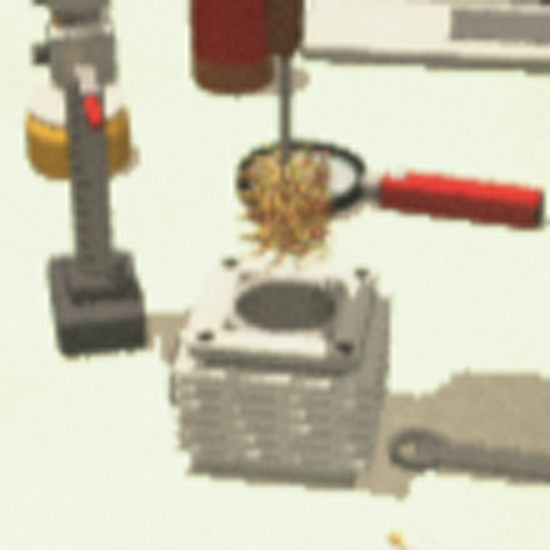

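Run:
```python
from h import *
p,M,o=frame(); print('tcp',p)
b=(atz('wrist',[166.5,319],.084)+atz('wrist',[165,320.5],.084))/2
print('bore wrist',b,'top',atz('top',[210.2,330.5],.084),'side',atz('side',[211.4,327.3],.084))
print('side network', atz('side',[209.1,325],.084))
# brush: project expected axis points
for z in (.117,.144,.171): 
    q=[p[0],p[1],z]; print(z,'wrist',proj('wrist',q),'side',proj('side',q))
# reference holes refined
im=cv2.imread('pics/wrist6.png'); cv2.imwrite('pics/wrist6z.png',cv2.resize(im[100:250,250:390],None,fx=5,fy=4,interpolation=cv2.INTER_CUBIC))
```

```text
tcp [ 0.5337 -0.0247  0.3464]
bore wrist [ 0.5318 -0.0253  0.084 ] top [ 0.5355 -0.0242  0.084 ] side [ 0.5308 -0.0195  0.084 ]
side network [ 0.5382 -0.0298  0.084 ]
0.117 wrist [174.778  320.9428] side [199.49   326.4725]
0.144 wrist [182.4257 320.9331] side [190.4003 326.4773]
0.171 wrist [191.5923 320.9216] side [181.0459 326.4822]
```

View pics/wrist6z.png

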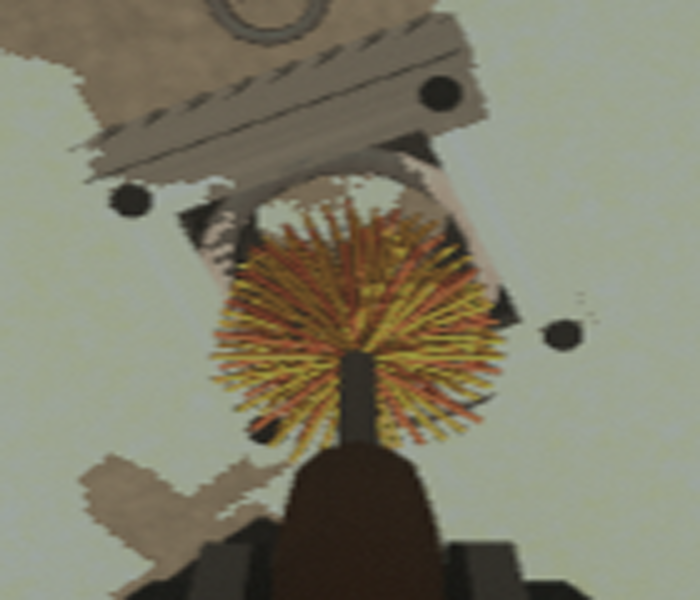

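Call:
arm_command --moves '[[[1,0.3,0,0,0],[1,0.4,0,0,0],[1,0.4,0,0,0],[1,0.4,0,0,0],[1,0.4,0,0,0],[1,0.3,0,0,0],[1,0.2,0,0,0],[1,0,0,0,0]]]'

```text
clock: 8.85
position: [0.5332, -0.0248, 0.285]
ee_rot: [0.152, 0.691, -0.153, 0.69]
ft_force: [-0.4, -0.9, -1.0]
grip_width: 0.209
```

Run:
```python
from h import *
for c in ['wrist','side']: save(manip.camera(c),c+'7')
p,M,o=frame();print(p,o['ft_force'],o['torque'])
im=cv2.imread('pics/side7.png')[150:260,270:380]; 
im2=cv2.imread('pics/wrist7.png')[100:250,250:400]
cv2.imwrite('pics/c7.png',np.hstack([cv2.resize(im,(400,400)),cv2.resize(im2,(400,400))]))
```

```text
[ 0.5338 -0.0249  0.2865] [-0.3901 -0.2234 -0.3532] [-0.0159 -0.014   0.0127]
```

View pics/c7.png

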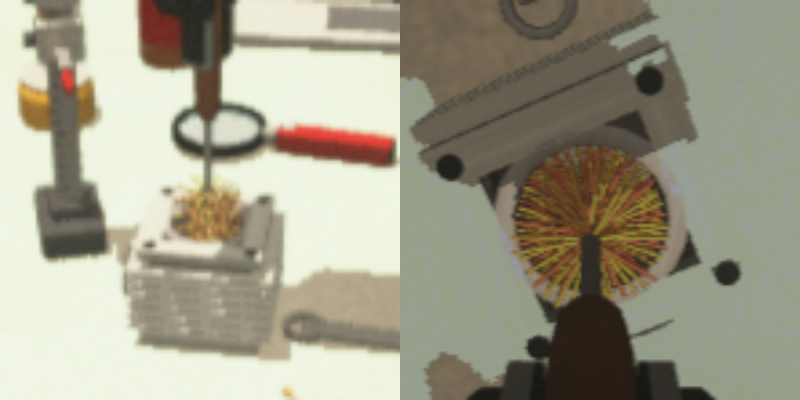

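Call:
arm_command --moves '[[[1,0.3,0,0,0],[1,0.4,0,0,0],[1,0.4,0,0,0],[1,0.4,0,0,0],[1,0.3,0,0,0],[1,0.2,0,0,0],[1,0.1,0,0,0],[1,0,0,0,0]]]'

```text
clock: 9.62
position: [0.5335, -0.0248, 0.2332]
ee_rot: [0.152, 0.691, -0.153, 0.69]
ft_force: [-0.1, -0.1, -0.7]
grip_width: 0.209
```

Call:
arm_command --moves '[[[1,0.1,0,0,0],[1,0,0,0,0]]]'

```text
clock: 9.78
position: [0.5338, -0.0249, 0.2314]
ee_rot: [0.153, 0.69, -0.152, 0.691]
ft_force: [0.2, -1.3, -1.4]
grip_width: 0.205
```

Call:
arm_command --moves '[[[1,0.1,0,0,0],[1,0.04,0,0,0],[1,0,0,0,0]]]'

```text
clock: 10.03
position: [0.5342, -0.0249, 0.2288]
ee_rot: [0.153, 0.69, -0.152, 0.691]
ft_force: [-1.0, -0.1, 6.0]
grip_width: 0.207
```

Run:
```python
from h import *
save(manip.camera('side'),'side8')
p,M,o=frame();print(p,o['ft_force'],o['torque'])
im=cv2.imread('pics/side8.png')[130:260,250:380]; cv2.imwrite('pics/c8.png',cv2.resize(im,(520,520)))
```

```text
[ 0.5342 -0.0249  0.2288] [-0.7134  0.5956  5.5463] [ 0.0024  0.2783 -0.0321]
```

View pics/c8.png

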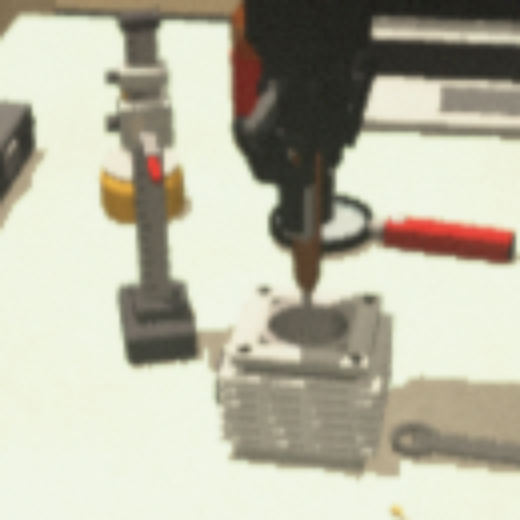

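Call:
arm_command --moves '[[[1,-0.3,0,0,0],[1,-0.5,0,0,0],[1,-0.6,0,0,0],[1,-0.6,0,0,0],[1,-0.5,0,0,0],[1,-0.25,0,0,0],[1,0,0,0,0],[1,0,0,0,0]]]'

```text
clock: 10.75
position: [0.5336, -0.0248, 0.2965]
ee_rot: [0.153, 0.69, -0.152, 0.691]
ft_force: [-1.1, 0.5, -1.1]
grip_width: 0.207
```

Run:
```python
from h import *
save(manip.camera('side'),'side9')
p,M,o=frame();print(p,o['ft_force'],o['torque'])
im=cv2.imread('pics/side9.png')[130:260,250:380]; cv2.imwrite('pics/c9.png',cv2.resize(im,(520,520)))
```

```text
[ 0.5334 -0.0248  0.296 ] [-0.4158  0.7496  0.0143] [ 0.0397 -0.0043 -0.0153]
```

View pics/c9.png

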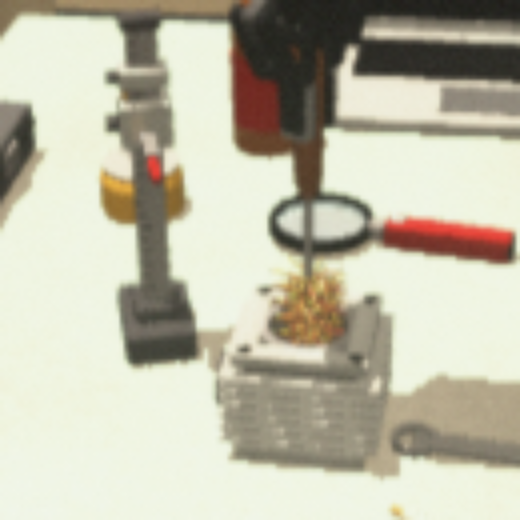

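Call:
arm_command --moves '[[[1,0.3,0,0,0],[1,0.5,0,0,0],[1,0.6,0,0,0],[1,0.6,0,0,0],[1,0.5,0,0,0],[1,0.15,0,0,0],[1,0.1,0,0,0],[1,0,0,0,0],[1,0,0,0,0]]]'

```text
clock: 11.55
position: [0.5338, -0.0252, 0.2289]
ee_rot: [0.153, 0.69, -0.153, 0.691]
ft_force: [-4.8, -0.7, 15.7]
grip_width: 0.206
```

Call:
arm_command --moves '[[[1,-0.3,0,0,0],[1,-0.5,0,0,0],[1,-0.6,0,0,0],[1,-0.6,0,0,0],[1,-0.5,0,0,0],[1,-0.25,0,0,0],[1,0,0,0,0],[1,0,0,0,0]]]'

```text
clock: 12.22
position: [0.5335, -0.0248, 0.296]
ee_rot: [0.152, 0.691, -0.153, 0.69]
ft_force: [-0.9, 0.1, -0.4]
grip_width: 0.202
```

Call:
arm_command --moves '[[[1,0.3,0,0,0],[1,0.5,0,0,0],[1,0.6,0,0,0],[1,0.6,0,0,0],[1,0.5,0,0,0],[1,0.15,0,0,0],[1,0.1,0,0,0],[1,0,0,0,0],[1,0,0,0,0]]]'

```text
clock: 12.97
position: [0.5339, -0.0252, 0.2288]
ee_rot: [0.153, 0.69, -0.153, 0.691]
ft_force: [-5.2, -1.0, 18.2]
grip_width: 0.203
```

Call:
arm_command --moves '[[[1,-0.3,0,0,0],[1,-0.5,0,0,0],[1,-0.6,0,0,0],[1,-0.6,0,0,0],[1,-0.5,0,0,0],[1,-0.5,0,0,0],[1,-0.5,0,0,0],[1,-0.5,0,0,0],[1,-0.5,0,0,0],[1,-0.3,0,0,0],[1,0,0,0,0],[1,0,0,0,0]]]'

```text
clock: 13.97
position: [0.5336, -0.0248, 0.3473]
ee_rot: [0.152, 0.691, -0.153, 0.69]
ft_force: [-0.2, -0.3, -0.6]
grip_width: 0.206
```

Run:
```python
from h import *
for c in ['wrist','side']: save(manip.camera(c),c+'10')
plan([0.5185,0.269,0.347])
im=cv2.imread('pics/side10.png')[130:260,250:380]; 
im2=cv2.imread('pics/wrist10.png')[100:250,250:400]
cv2.imwrite('pics/c10.png',np.hstack([cv2.resize(im,(400,400)),cv2.resize(im2,(400,400))]))
```

```text
units [-0.01   10.4094 -5.4902] p [ 0.5334 -0.0248  0.3468] ft [ 0.5493 -0.3726 -1.072 ] w 0.20676571546787306 t 14.0667
```

View pics/c10.png

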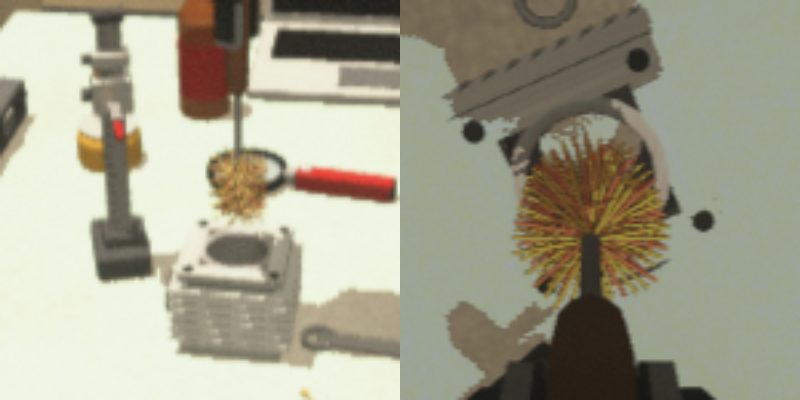

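Call:
arm_command --moves '[[[1,0,0.4,-0.2,0],[1,0,0.8,-0.4,0],[1,0,0.95,-0.5,0],[1,0,0.95,-0.5,0],[1,0,0.95,-0.5,0],[1,0,0.95,-0.5,0],[1,0,0.95,-0.5,0],[1,0,0.95,-0.5,0],[1,0,0.95,-0.5,0],[1,0,0.95,-0.5,0],[1,0,0.8,-0.5,0],[1,0,0.6,-0.3,0]]]'

```text
clock: 15.07
position: [0.5171, 0.2669, 0.347]
ee_rot: [0.151, 0.691, -0.151, 0.69]
ft_force: [-0.2, -0.6, -1.0]
grip_width: 0.208
```

Call:
arm_command --moves '[[[1,0,0.2,-0.15,0],[1,0,0,0,0],[1,0,0,0,0],[1,0,0,0,0]]]'

```text
clock: 15.4
position: [0.5177, 0.2679, 0.3479]
ee_rot: [0.153, 0.69, -0.153, 0.69]
ft_force: [-0.7, -0.0, -1.2]
grip_width: 0.207
```

Run:
```python
from h import *
for c in ['wrist','side']: save(manip.camera(c),c+'11')
plan([0.5185,0.269,0.347])
im=cv2.imread('pics/side11.png')[220:350,260:390]; 
im2=cv2.imread('pics/wrist11.png')[100:250,250:400]
cv2.imwrite('pics/c11.png',np.hstack([cv2.resize(im,(400,400)),cv2.resize(im2,(400,400))]))
```

```text
units [0.0424 0.0491 0.01  ] p [0.5178 0.268  0.3481] ft [ 0.0715  0.1331 -0.9991] w 0.2086561522690121 t 15.5
```

View pics/c11.png

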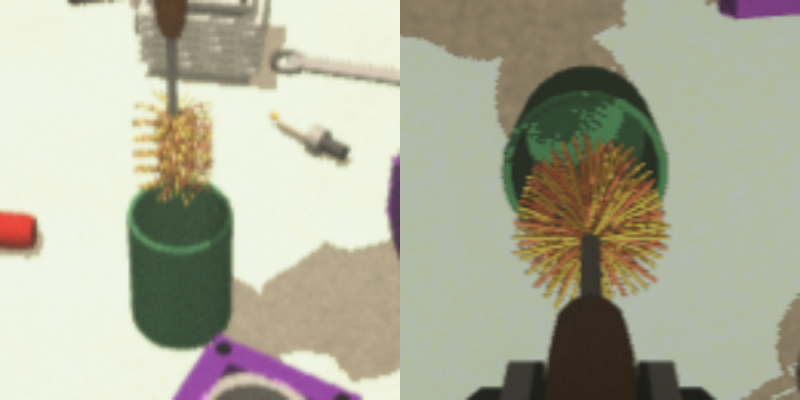

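Call:
arm_command --moves '[[[1,0,0,-0.12,0],[1,0.3,0,0,0],[1,0.5,0,0,0],[1,0.5,0,0,0],[1,0.5,0,0,0],[1,0.5,0,0,0],[1,0.5,0,0,0],[1,0.5,0,0,0],[1,0.5,0,0,0],[1,0.4,0,0,0],[1,0.1,0,0,0],[1,0,0,0,0]]]'

```text
clock: 16.5
position: [0.5144, 0.2706, 0.2395]
ee_rot: [0.152, 0.691, -0.153, 0.69]
ft_force: [-0.5, -0.6, -1.4]
grip_width: 0.204
```

Call:
arm_command --moves '[[[1,0.06,0,0,0],[1,0,0,0,0]]]'

```text
clock: 16.67
position: [0.5149, 0.2708, 0.2394]
ee_rot: [0.153, 0.69, -0.152, 0.691]
ft_force: [-0.3, -1.0, 0.1]
grip_width: 0.205
```

Call:
arm_command --moves '[[[1,0.06,0,0,0],[1,0,0,0,0],[1,0,0,0,0]]]'

```text
clock: 16.92
position: [0.5147, 0.2707, 0.2377]
ee_rot: [0.153, 0.69, -0.152, 0.691]
ft_force: [-0.7, -0.1, -1.3]
grip_width: 0.207
```

Run:
```python
from h import *
for c in ['wrist','side']: save(manip.camera(c),c+'12')
plan([0.5185,0.269,0.347])
im=cv2.imread('pics/side12.png')[220:350,260:390]; 
im2=cv2.imread('pics/wrist12.png')[130:330,220:420]
cv2.imwrite('pics/c12.png',np.hstack([cv2.resize(im,(400,400)),cv2.resize(im2,(400,400))]))
```

```text
units [-4.374   0.0034  0.168 ] p [0.5147 0.2707 0.2376] ft [-0.7374 -0.2197 -1.0508] w 0.20199430083357536 t 17.0167
```

View pics/c12.png

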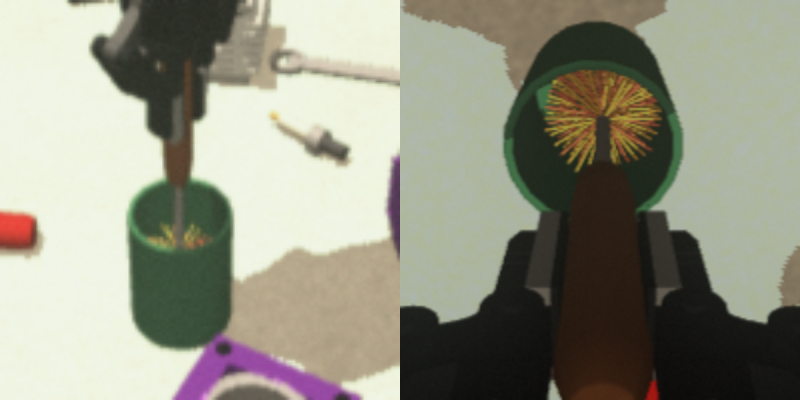

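Call:
arm_command --moves '[[[1,0.05,0,0,0],[1,0,0,0,0],[0.75,0,0,0,0],[0.7,0,0,0,0],[0.6,0,0,0,0],[0.4,0,0,0,0],[0.2,0,0,0,0],[0,0,0,0,0],[0,0,0,0,0],[0,0,0,0,0],[0,0,0,0,0],[0,0,0,0,0]]]'

```text
clock: 18.02
position: [0.5146, 0.2707, 0.2362]
ee_rot: [0.153, 0.69, -0.152, 0.69]
ft_force: [0.2, 0.2, -0.9]
grip_width: 1.001
```

Run:
```python
from h import *
for c in ['wrist','side']: save(manip.camera(c),c+'13')
plan([0.5185,0.269,0.347])
im=cv2.imread('pics/side13.png')[200:350,260:410]; 
im2=cv2.imread('pics/wrist13.png')[130:400,190:460]
cv2.imwrite('pics/c13.png',np.hstack([cv2.resize(im,(400,400)),cv2.resize(im2,(400,400))]))
```

```text
units [-4.4343  0.0044  0.1688] p [0.5146 0.2707 0.2361] ft [-0.049  -0.2354  0.8665] w 0.9992896270464144 t 18.1167
```

View pics/c13.png

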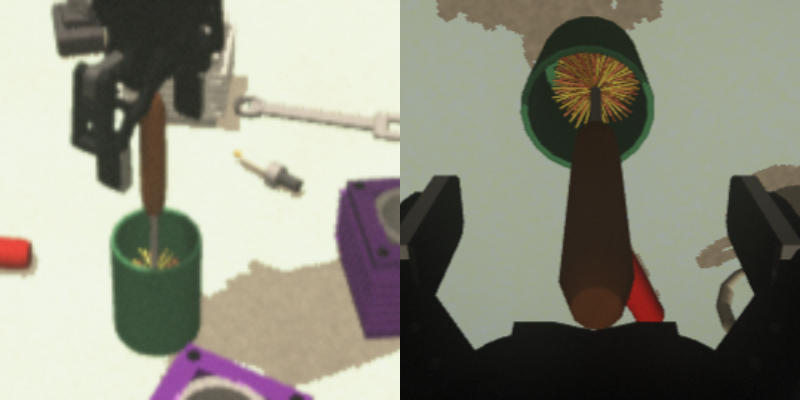

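Call:
arm_command --moves '[[[0,-0.4,0,0,0],[0,-0.7,0,0,0],[0,-0.8,0,0,0],[0,-0.8,0,0,0],[0,-0.8,0,0,0],[0,-0.8,0,0,-5],[0,-0.2,0,0,-6],[0,0,0,0,-6],[0,0,0,0,0]]]'

```text
clock: 18.87
position: [0.5148, 0.2707, 0.3501]
ee_rot: [0.047, 0.705, -0.047, 0.706]
ft_force: [-0.4, 0.1, 0.3]
grip_width: 0.998
```

Run:
```python
from h import *
plan([0.471,-0.2,0.34]); print(frame()[1])
save(manip.camera('side'),'side14')
im=cv2.imread('pics/side14.png')[200:350,260:410]; cv2.imwrite('pics/c14.png',cv2.resize(im,(400,400)))
```

```text
units [  0.3803 -18.8946   0.7635] p [0.5148 0.2707 0.3501] ft [-0.4218  0.1128  0.2615] w 0.997791470098015 t 18.8667
[[ 0.0014  0.1328  0.9911]
 [ 0.001   0.9911 -0.1328]
 [-1.      0.0012  0.0013]]
```

View pics/c14.png

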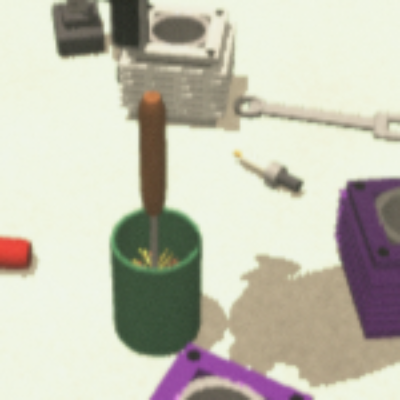

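Call:
arm_command --moves '[[[0,0,-0.5,0,0],[0,0,-1,0,0],[0,0,-1,0,0],[0,0,-1,0,0],[0,0,-1,0,0],[0,0,-1,0,0],[0,0,-1,0,0],[0,0,-1,0,0],[0,0,-1,0,0],[0,0,-1,0,0],[0,0,-1,0,0],[0,0,-1,0,0]]]'

```text
clock: 19.92
position: [0.474, -0.0162, 0.3485]
ee_rot: [0.05, 0.706, -0.05, 0.705]
ft_force: [0.8, -1.0, 0.2]
grip_width: 1.001
```

Call:
arm_command --moves '[[[0,0,-0.6,0.2,0],[0,0,0,0,0],[0,0,0,0,0],[0,0,0,0,0],[0,0,0,0,0]]]'

```text
clock: 20.33
position: [0.4778, -0.0287, 0.3484]
ee_rot: [0.049, 0.706, -0.049, 0.705]
ft_force: [-0.2, -0.5, 0.1]
grip_width: 1.0
```

Run:
```python
from h import *
import pickle
i=manip.camera_info('wrist'); im=manip.camera('wrist'); save(im,'w15'); pickle.dump(i,open('w15.pkl','wb'));print(i['pose'][:3,3],manip.camera_info('wrist')['pose'][:3,3])
plan([0.471,-0.278,0.34])
for q in ['scriber_tip','bore_mouth']: print(q,[(np.round(d['pixel'],1).tolist(),round(d['confidence'],2)) for d in manip.pinpoint(q,'wrist')[:4]])
```

```text
[ 0.3983 -0.0172  0.419 ] [ 0.3983 -0.0173  0.419 ]
units [ 0.3385 -9.9157  1.0928] p [ 0.4778 -0.0287  0.3485] ft [-0.1257 -0.0089  0.5708] w 1.0028955558653139 t 20.3833
scriber_tip [([340.8, 328.1], 0.73), ([273.1, 280.4], 0.56)]
bore_mouth [([213.6, 329.2], 0.71)]
```

View pics/w15.png

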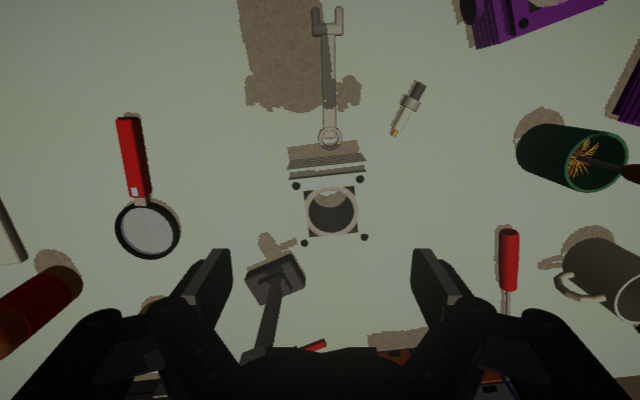

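Run:
```python
from h import *
import pickle
i=pickle.load(open('w15.pkl','rb'))
im=cv2.imread('pics/w15.png'); cv2.imwrite('pics/w15z.png',cv2.resize(im[320:370,290:350],None,fx=8,fy=8,interpolation=cv2.INTER_CUBIC))
print('bore',atz('wrist',[212.5,331.2],.084,i))
rs=[ray('wrist',[342.5,326],i),ray('top',[168.3,341.3]),ray('side',[174,288.8])]
x,e=tri(rs);print(x,e)
for j in range(3):
    x,e=tri([rs[k] for k in range(3) if k!=j]);print(j,x,e)
# lens, handle
print('lens',atz('wrist',[231,147],.012,i),'hend',atz('wrist',[118,126],.024,i),'hstart',atz('wrist',[198,139],.024,i))
```

```text
bore [ 0.5336 -0.024   0.084 ]
[ 0.6341 -0.0466  0.1731] [np.float64(0.0017567205455993225), np.float64(0.0018201864451324844), np.float64(0.00044324478199826733)]
0 [ 0.6343 -0.0484  0.1723] [np.float64(0.0005645115022003917), np.float64(0.0005645115022001966)]
1 [ 0.6338 -0.0449  0.1739] [np.float64(0.0004104500944820968), np.float64(0.00041045009448209454)]
2 [ 0.6337 -0.0466  0.1732] [np.float64(0.0017723411532064377), np.float64(0.0017723411532064427)]
lens [ 0.5546 -0.2913  0.012 ] hend [ 0.3975 -0.2616  0.024 ] hstart [ 0.5014 -0.2789  0.024 ]
```

View pics/w15z.png

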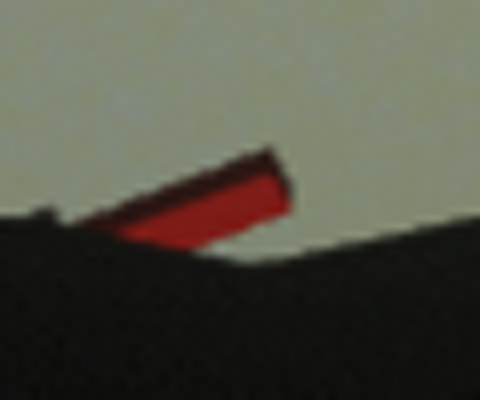

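Call:
arm_command --moves '[[[0,0,-0.5,0.1,0],[0,0,-1,0.1,0],[0,0,-1,0.1,0],[0,0,-1,0.1,0],[0,0,-1,0.1,0],[0,0.3,-1,0.1,0],[0,0.5,-1,0.1,0],[0,0.7,-1,0.1,0],[0,0.7,-1,0.1,0],[0,0.7,-0.9,0.1,0],[0,0.7,-0.5,0.1,0],[0,0.4,0,0.1,0]]]'

```text
clock: 21.48
position: [0.4722, -0.2813, 0.2468]
ee_rot: [0.05, 0.706, -0.05, 0.705]
ft_force: [-0.3, 0.1, -0.6]
grip_width: 1.002
```

Call:
arm_command --moves '[[[0,0,0,0,0],[0,0,0,0,0],[0,0,0,0,0]]]'

```text
clock: 21.73
position: [0.4744, -0.2778, 0.2495]
ee_rot: [0.048, 0.705, -0.048, 0.706]
ft_force: [1.0, -0.1, 0.8]
grip_width: 1.0
```

Run:
```python
from h import *
import pickle
i=manip.camera_info('wrist'); im=manip.camera('wrist'); save(im,'w16'); pickle.dump(i,open('w16.pkl','wb'))
plan([0.474,-0.277,0.25]);print(frame()[1])
```

```text
units [-0.013   0.0356 -0.0203] p [ 0.4744 -0.2779  0.2497] ft [-0.7954  0.275  -0.2855] w 0.9996461491315662 t 21.7833
[[ 0.0015  0.1359  0.9907]
 [ 0.0001  0.9907 -0.1359]
 [-1.      0.0003  0.0015]]
```

View pics/w16.png

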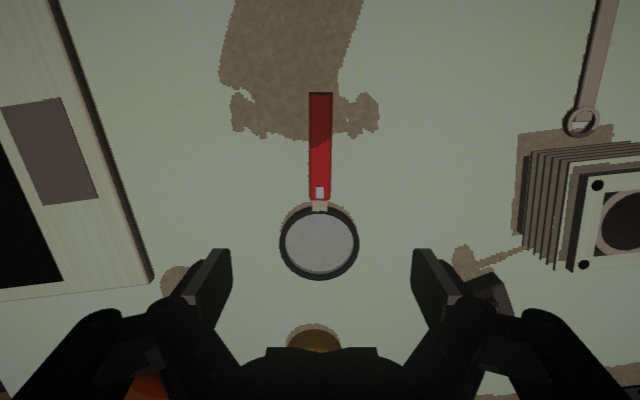

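Run:
```python
from h import *
import pickle
i=pickle.load(open('w16.pkl','rb')); p,M,o=frame()
for n,px,z in [('hend',[93.5,320.5],.024),('hstart',[198.5,320],.024),('lens',[243.5,319.2],.014),('rimtop',[206,319.5],.018),('rimbot',[279,319],.012)]:
    e=atz('wrist',px,z,i); print(n,e,M.T@(e-p)*1000)
```

```text
hend [ 0.398  -0.2672  0.024 ] [225.5582   0.1741 -77.5105]
hstart [ 0.4982 -0.2816  0.024 ] [225.7102  -0.4064  23.741 ]
lens [ 0.5534 -0.2901  0.014 ] [235.7938  -1.3828  79.5691]
rimtop [ 0.5084 -0.2835  0.018 ] [231.7256  -0.9567  34.1125]
rimbot [ 0.5993 -0.2968  0.012 ] [237.8635  -1.7181 126.0064]
```

Call:
arm_command --moves '[[[0,0.4,0,0,0],[0,0.8,0,0,0],[0,0.9,0,0,0],[0,0.9,0,0,0],[0,0.9,0,0,0],[0,0.9,0,0,0],[0,0.8,0,0,0],[0,0.6,0,0,0],[0,0.4,0,0,0],[0,0.2,0,0,0],[0,0,0,0,0],[0,0,0,0,0]]]' --force 60

```text
clock: 22.78
position: [0.474, -0.279, 0.0792]
ee_rot: [0.049, 0.705, -0.049, 0.706]
ft_force: [-0.6, -0.4, 0.5]
grip_width: 0.996
```

Run:
```python
from h import *
save(manip.camera('wrist'),'w17')
plan([0.474,-0.277,0.076]);print(frame()[1])
```

```text
units [ 0.1402  0.0837 -0.0166] p [ 0.4741 -0.2791  0.0795] ft [-0.8975 -0.242  -0.7598] w 1.0004164520808125 t 22.8333
[[ 0.0014  0.1376  0.9905]
 [-0.0004  0.9905 -0.1376]
 [-1.     -0.0002  0.0014]]
```

View pics/w17.png

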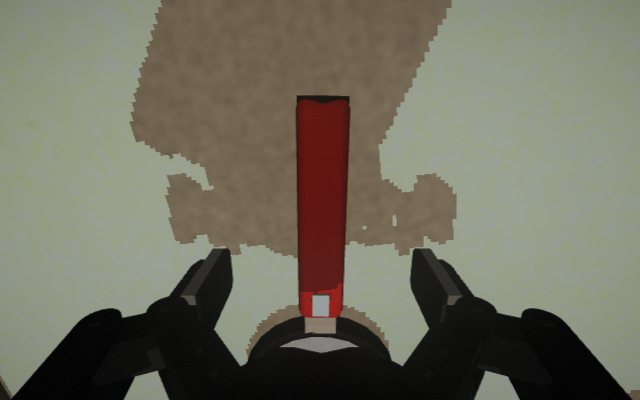

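Call:
arm_command --moves '[[[0.3,0.08,0,0,0],[0.5,0,0,0,0],[0.65,0,0,0,0],[0.75,0,0,0,0],[1,0,0,0,0],[1,0,0,0,0],[1,0,0,0,0],[1,0,0,0,0],[1,0,0,0,0],[1,0,0,0,0]]]' --force 70

```text
clock: 23.67
position: [0.4738, -0.279, 0.077]
ee_rot: [0.049, 0.705, -0.049, 0.706]
ft_force: [-0.2, 1.5, 5.9]
grip_width: 0.244
```

Run:
```python
from h import *
save(manip.camera('wrist'),'w18');save(manip.camera('side'),'s18')
plan([0.474,-0.277,0.076])
```

```text
units [ 0.0425  0.0827 -0.0059] p [ 0.4739 -0.2791  0.0771] ft [-1.0745  0.5326  5.835 ] w 0.23917115379893636 t 23.7667
```

View pics/w18.png

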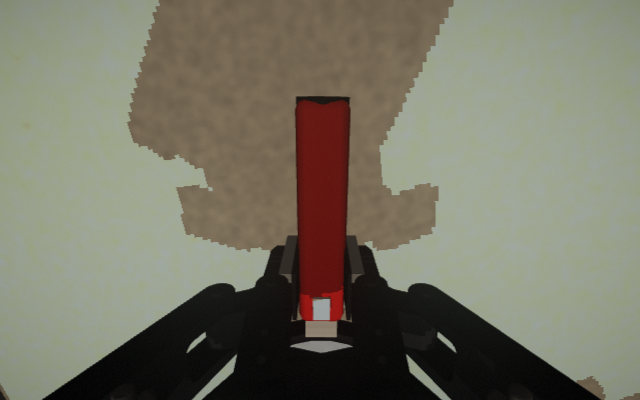

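View pics/s18.png

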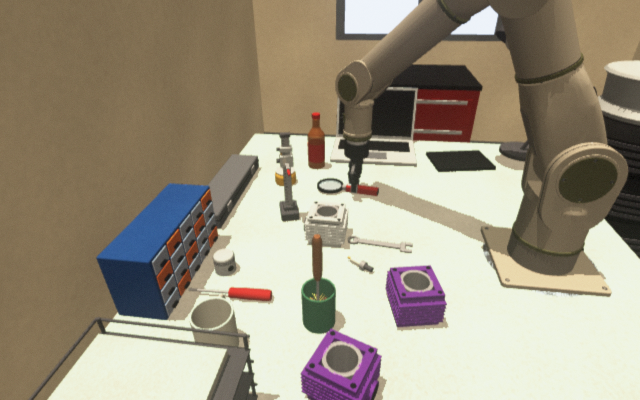

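Call:
arm_command --moves '[[[1,-0.1,0,0,0],[1,-0.2,0,0,0],[1,-0.4,0,0,0],[1,-0.6,0,0,0],[1,-0.8,0,0,0],[1,-0.9,0,0,0],[1,-0.9,0,0,0],[1,-0.9,0,0,0],[1,-0.8,0,0,0],[1,-0.6,0,0,0],[1,-0.4,0,0,0],[1,-0.2,0,0,0]]]'

```text
clock: 24.77
position: [0.4738, -0.2791, 0.2484]
ee_rot: [0.049, 0.705, -0.049, 0.706]
ft_force: [-0.2, 1.3, -1.3]
grip_width: 0.238
```

Run:
```python
from h import *
save(manip.camera('wrist'),'w19');save(manip.camera('side'),'s19');save(manip.camera('top'),'t19')
plan([0.4548,-0.0126,0.245])
im=cv2.imread('pics/side19.png') if 0 else cv2.imread('pics/s19.png')[100:230,260:400]; 
im2=cv2.imread('pics/t19.png')[130:270,370:480]
cv2.imwrite('pics/c19.png',np.hstack([cv2.resize(im,(430,400)),cv2.resize(im2,(330,400))]))
```

```text
units [ 0.0549 10.4432 -2.203 ] p [ 0.4734 -0.2788  0.2463] ft [-0.3722 -0.2692 -2.23  ] w 0.24055273612551692 t 24.9167
```

View pics/c19.png

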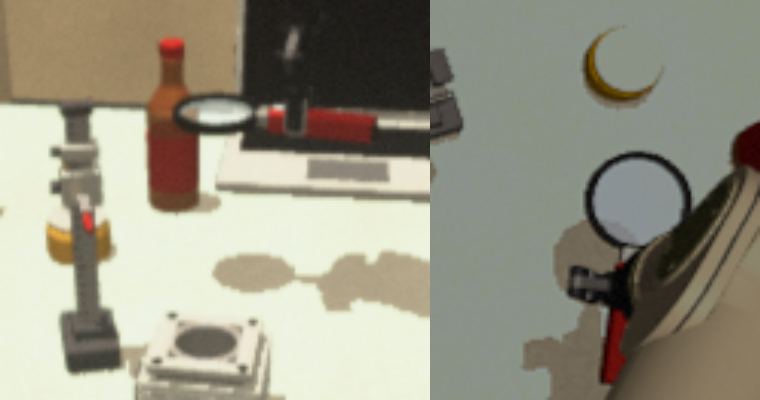

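View pics/w19.png

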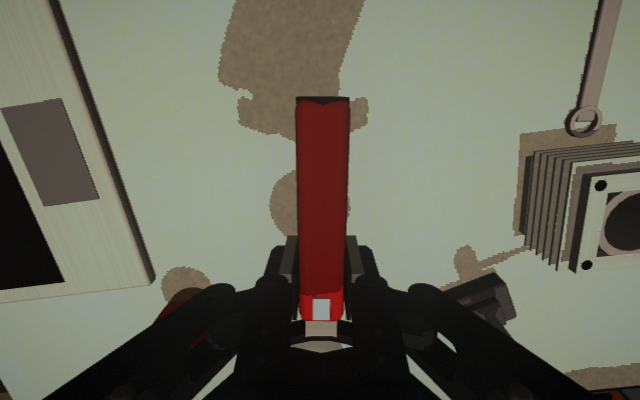

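Call:
arm_command --moves '[[[1,-0.1,0,-0.4,0],[1,-0.1,0.1,-0.6,0],[1,0,0.3,-0.5,0],[1,0,0.5,-0.2,0],[1,0,0.7,-0.1,0],[1,0,0.8,-0.1,0],[1,0,0.8,-0.1,0],[1,0,0.8,-0.1,0],[1,0,0.8,-0.1,0],[1,0,0.8,0,0],[1,0,0.8,0,0],[1,0,0.8,0,0]]]'

```text
clock: 25.92
position: [0.4434, -0.092, 0.2506]
ee_rot: [0.049, 0.706, -0.049, 0.705]
ft_force: [0.6, 0.2, -0.5]
grip_width: 0.238
```

Call:
arm_command --moves '[[[1,0,0.8,0,0],[1,0,0.7,0,0],[1,0,0.6,0,0],[1,0,0.5,0,0],[1,0,0.3,0,0],[1,0,0.15,0,0],[1,0,0,0,0],[1,0,0,0,0],[1,0,0,0,0]]]'

```text
clock: 26.67
position: [0.4543, -0.0184, 0.2515]
ee_rot: [0.049, 0.705, -0.049, 0.705]
ft_force: [0.3, 1.0, -1.1]
grip_width: 0.239
```

Run:
```python
from h import *
for c in ['wrist','side','top']: save(manip.camera(c),c+'20')
plan([0.4548,-0.0126,0.238]); print(frame()[1])
im=cv2.imread('pics/side20.png')[130:240,250:380]; 
cv2.imwrite('pics/c20.png',cv2.resize(im,None,fx=6,fy=5,interpolation=cv2.INTER_CUBIC))
im=cv2.imread('pics/top20.png')[130:260,280:400]; 
cv2.imwrite('pics/d20.png',cv2.resize(im,None,fx=4,fy=4,interpolation=cv2.INTER_CUBIC))
```

```text
units [ 0.5456  0.2199 -0.0118] p [ 0.4543 -0.0181  0.2516] ft [ 0.0211 -0.1541 -2.1161] w 0.24183876315139122 t 26.8167
[[ 0.      0.1386  0.9904]
 [ 0.0001  0.9904 -0.1386]
 [-1.      0.0001  0.    ]]
```

View pics/c20.png

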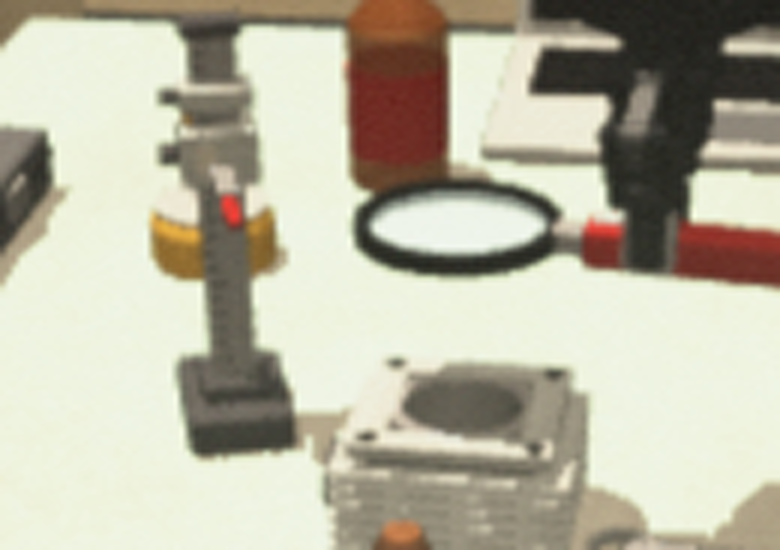

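View pics/d20.png

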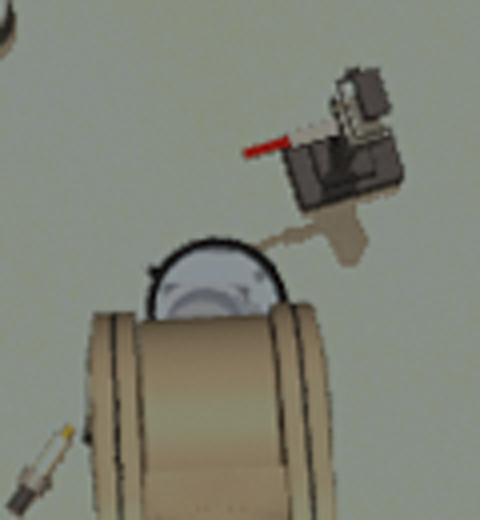

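View pics/wrist20.png

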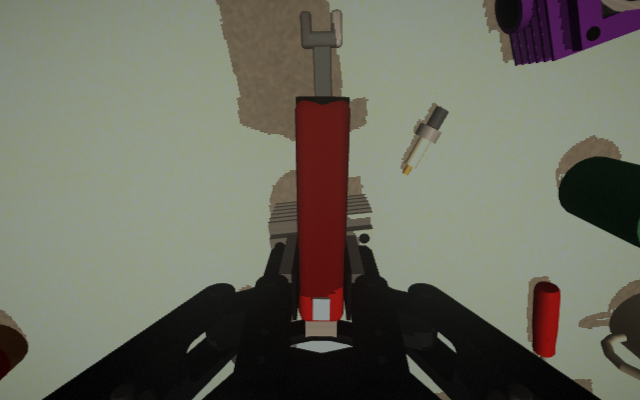

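Run:
```python
from h import *
p,M,o=frame()
lens=p+np.array([.0787,-.0119,-.065]); print('lens pred',lens,'side px',proj('side',lens),'meas [175.5 326.5]')
# rim bottom/top predicted
ang=np.linspace(0,2*np.pi,100)
def rim(c): 
    pts=[proj('side',c+np.array([.044*np.cos(a),.044*np.sin(a),s])) for a in ang for s in(-.006,.006)]
    pts=np.array(pts); return pts.min(0),pts.max(0)
print(rim(lens),'meas rows',130+180/5,130+275/5,'cols',250+355/6,250+563/6)
S=np.array([.634,-.047,.173]); print('scr proj',proj('side',S),proj('top',S))
ims=[cv2.imread('pics/side%d.png'%k).astype(float) for k in (7,8,9,10,20)]
im=np.mean(ims,0)[160:190,275:305]; cv2.imwrite('pics/scr.png',cv2.resize(im,None,fx=18,fy=18,interpolation=cv2.INTER_NEAREST))
```

```text
lens pred [ 0.533  -0.03    0.1866] side px [174.537  327.0019] meas [175.5 326.5]
(array([164.6075, 309.3184]), array([185.2117, 344.7408])) meas rows 166.0 185.0 cols 309.1666666666667 343.8333333333333
scr proj [174.0369 289.0195] [168.1498 340.7401][ WARN:0@0.971] global loadsave.cpp:1063 imwrite_ Unsupported depth image for selected encoder is fallbacked to CV_8U.
```

View pics/scr.png

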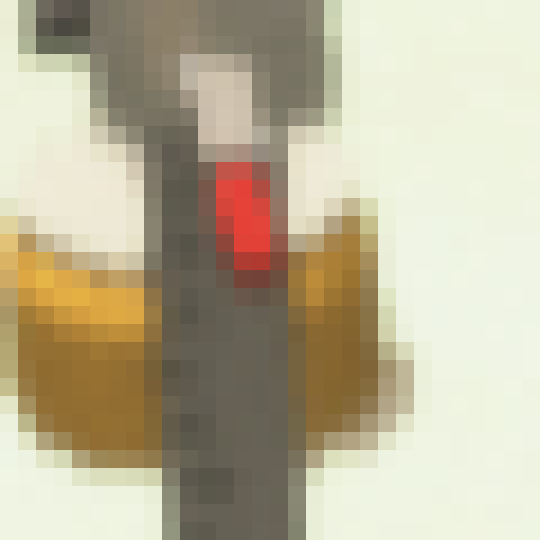

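Call:
arm_command --moves '[[[1,0.1,0.05,0,0],[1,0.2,0.07,0,0],[1,0.15,0.07,0,0],[1,0.1,0.03,0,0],[1,0,0,0,0],[1,0,0,0,0],[1,0,0,0,0],[1,0,0,0,0]]]'

```text
clock: 27.48
position: [0.4552, -0.0121, 0.2381]
ee_rot: [0.049, 0.705, -0.049, 0.706]
ft_force: [-0.3, 0.2, -1.2]
grip_width: 0.241
```

```bash
cat > fit.py <<'E'
from h import *
from scipy.optimize import minimize
import sys
tag=sys.argv[1]
P=[]
ims={'side':[], 'top':[]}
for k in range(3):
    for c in ims:
        ims[c].append(manip.camera(c).astype(float)); P.append(frame()[0])
p=np.mean(P,0); M=frame()[1]; print('tcp',p,np.std(P,0),'clock',frame()[2]['clock'],M[:,0])
im={c:np.mean(v,0) for c,v in ims.items()}
np.savez(tag+'.npz',p=p,**im)
lens=p+M@np.array([.0651,-.0010,.0795]); print('lens arm',lens)
a=np.linspace(0,2*np.pi,180)
def circ(cam,c,r,z,K): return np.array([proj(cam,c+np.array([r*np.cos(t),r*np.sin(t),z]))[::-1] for t in a])
K=8
for cam,(r0,r1,c0,c1) in {'side':(155,200,300,352),'top':(180,214,310,360)}.items():
    g=im[cam].mean(2)[r0:r1,c0:c1]; H,W=g.shape
    def mask(c):
        m=np.zeros((H*K,W*K),np.uint8)
        pt=lambda q:np.round((q-[c0,r0]+.5)*K).astype(np.int32)
        o=cv2.convexHull(pt(np.vstack([circ(cam,c,.044,-.006,K),circ(cam,c,.044,.006,K)])))
        cv2.fillPoly(m,[o],1)
        h=np.zeros_like(m);h2=np.zeros_like(m)
        cv2.fillPoly(h,[pt(circ(cam,c,.038,.006,K))],1);cv2.fillPoly(h2,[pt(circ(cam,c,.038,-.006,K))],1)
        m[(h&h2)>0]=0
        return m
    base=mask(lens); dark=cv2.resize(np.clip((150-g)/100,0,1) if cam=='side' else np.clip((90-g)/60,0,1),None,fx=K,fy=K,interpolation=cv2.INTER_LINEAR)
    dark=dark.astype(np.float32)-.5
    if cam=='top': # only rows where visible
        dark[(205-r0)*K:]=0
    best=max(((np.roll(np.roll(base,dy,0),dx,1)*dark).sum(),dy/K,dx/K) for dy in range(-32,33) for dx in range(-32,33))
    print(cam,'lens proj',proj(cam,lens),'offset(row,col)',best[1:])
    v=np.hstack([cv2.resize(im[cam][r0:r1,c0:c1].astype(np.uint8),None,fx=7,fy=7,interpolation=cv2.INTER_CUBIC)]) 
    hh=cv2.resize(np.roll(np.roll(base,int(best[1]*K),0),int(best[2]*K),1),(v.shape[1],v.shape[0]))
    cs,_=cv2.findContours(hh,cv2.RETR_LIST,cv2.CHAIN_APPROX_NONE); v=np.ascontiguousarray(v); cv2.drawContours(v,cs,-1,(255,0,0),1)
    save(v,tag+cam)
    d=np.array(best[1:])
    if cam=='side':ds=d
    else: dt=d
S_s=np.array([174.5,289.0]);S_t=np.array([168.3,341.2])
print('raw',tri([ray('top',S_t),ray('side',S_s)]))
print('corr',tri([ray('top',S_t-dt),ray('side',S_s-ds)]))
B=[212.5,331.2]
print('bore top corr',atz('top',np.array([210.2,330.5])-dt,.084),'side corr',atz('side',np.array([211.4,327.3])-ds,.084))
E
python3 fit.py f1
```

```text
tcp [ 0.4552 -0.0121  0.238 ] [0. 0. 0.] clock 27.7833 [ 0.0001  0.0001 -1.    ]
lens arm [ 0.5338 -0.024   0.1729]
side lens proj [180.4898 326.3948] offset(row,col) (0.125, -1.125)
top lens proj [207.7656 331.1909] offset(row,col) (-0.875, 0.0)
raw (array([ 0.6342, -0.0482,  0.171 ]), [np.float64(0.00020559084929247748), np.float64(0.00020559084929256462)])
corr (array([ 0.6315, -0.0483,  0.1715]), [np.float64(0.00012250755364843086), np.float64(0.00012250755364825048)])
bore top corr [ 0.5332 -0.0242  0.084 ] side corr [ 0.528  -0.0205  0.084 ]
```

View pics/f1side.png

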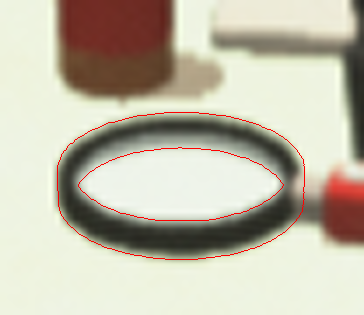

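View pics/f1top.png

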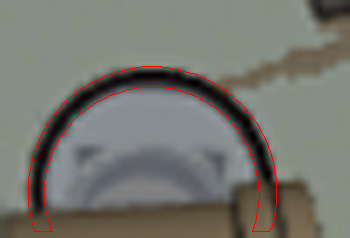

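Call:
arm_command --moves '[[[1,0.03,0,0,0],[1,0,0,0,0],[1,0,0,0,0],[1,0,0,0,0],[1,0,0,0,0],[1,0,0,0,0],[1,0,0,0,0],[1,0,0,0,0]]]'

```text
clock: 28.45
position: [0.4552, -0.0121, 0.2371]
ee_rot: [0.049, 0.705, -0.049, 0.705]
ft_force: [-0.9, -0.5, -1.6]
grip_width: 0.242
```

```bash
python3 fit.py f2
python3 - <<'E'
from h import *
w=manip.camera('wrist'); save(w,'w21'); s=manip.camera('side'); save(s,'side21')
a=cv2.imread('pics/w18.png').astype(int); b=cv2.cvtColor(w,cv2.COLOR_RGB2BGR).astype(int)
for n,i in (('desk',a),('now',b)):
    m=(i[:,:,2]>1.8*i[:,:,1]+15)&(np.arange(640)>285)&(np.arange(640)<360); ys,xs=np.nonzero(m); print(n,ys.min(),ys.max(),np.percentile(xs,2),np.percentile(xs,98),m.sum())
print([(np.round(d['pixel'],1).tolist(),round(d['confidence'],2)) for d in manip.pinpoint('scriber_tip','side')[:2]],[(np.round(d['pixel'],1).tolist(),round(d['confidence'],2)) for d in manip.pinpoint('lens','side')[:2]])
plan([0,0,0])
E
```

```text
tcp [ 0.4551 -0.0121  0.2372] [0. 0. 0.] clock 28.75 [ 0.      0.0001 -1.    ]
lens arm [ 0.5338 -0.024   0.1721]
side lens proj [180.8051 326.4158] offset(row,col) (0.125, -1.125)
top lens proj [207.8212 331.1647] offset(row,col) (-0.875, 0.0)
raw (array([ 0.6342, -0.0482,  0.171 ]), [np.float64(0.00020559084929247748), np.float64(0.00020559084929256462)])
corr (array([ 0.6315, -0.0483,  0.1715]), [np.float64(0.00012250755364843086), np.float64(0.00012250755364825048)])
bore top corr [ 0.5332 -0.0242  0.084 ] side corr [ 0.528  -0.0205  0.084 ]
desk 100 320 298.0 346.0 10201
now 100 320 298.0 345.0 10037
[([174.9, 287.6], 0.66)] [([181.5, 322.0], 0.7)]
units [  9.4853  -2.0276 -18.0994] p [ 0.4551 -0.0121  0.2371] ft [ 0.0793  0.6918 -1.4335] w 0.2391928100804656 t 28.95
```

View pics/side21.png

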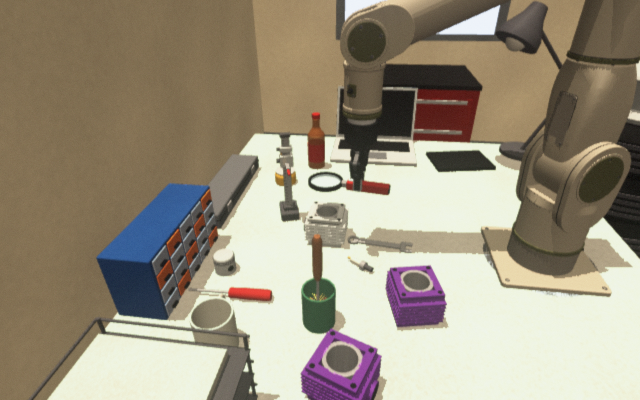

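Brush (316,255) stands in its pot, and the barrel, gauge and other items are where they were. The lens (326,181) is held over the bore (327,209), and the magnifier sits in the grip exactly as it did on the desk. Handing in.

```bash
python3 -c "
from workcell import manip
print(manip.hand_in())"
```

```text
the job is handed in; nothing more can be done
None
```

I brushed the silver barrel's bore three times and stood the brush back in its pot. I handed in at about 29 s while holding the magnifier by its handle over the bore.

- **Brushing:** on each stroke the wrist force (5–18 N) confirmed that the brush reached the bottom. On the first two strokes I raised the tip to about 68 mm, which leaves roughly 37 mm of the bristle head showing. After the third stroke I lifted it right out.
- **Lens over the bore:** by arm pose the lens centre was at (0.534, −0.024, 0.172), and the best bore estimates were (0.533–0.534, −0.024). The side camera alone put the bore about 5 mm away from that, still inside the 12 mm margin.
- **Focus height:** the scriber tip measured 0.171–0.174 m depending on which cameras I combined, so the lens height should be right to within about 2 mm.
- **Level and steady:** the wrist image of the handle matched the one taken while it lay on the desk, and the tool pointed straight down.
- **Other things:** in the last side picture the barrel, pot, gauge and the bystanders it shows looked unmoved. No knock against the barrel or gauge showed in the force readings I took.

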